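# Open the weighted glue press and load a core

### The job

Get the little glue press ready for the next core. Lift its weighted arm by the black cross handle, over its balance point, and ease it back slowly by hand until you feel it lie on its stop; only then let go, so that it rests open by itself. Never let it swing or drop, and do not force it against the stop, because the press only stands on the bench and must not be tipped or pushed out of place. Then stand the wound core upright in the round nest of the press, fully home without pressing hard, and leave the arm resting open and the other things on the bench where they are.

Things in the scene. Friction and masses are not known exactly. Their poses are not given: they have to be found in the camera images.
- press: free-standing glue press, 2.6 kg, not fastened: grey foot plate 250 x 130 mm (top at 16 mm), aluminium nest block, grey post 129 mm high with the weighted arm. Origin on the bench under the plate; x from nest to post (rear), z up. Nest at x -60 mm, hinge +60, lowered handle -120. With the arm on its stop, about 6 N rearwards at the handle begins to tip the press
- press_arm (a joint): arm angle, rad: 0 lowered, level; grows as the handle lifts. Falls shut below its balance point, open above it; counterweight and stop screw are set anew each time: balance at 0.93 to 1.2, rest on the stop at 1.43 to 2.0. Lifting takes 3 to 4.5 N at the handle, less towards balance, then it pulls on with 1 to 3.5 N. Unbraked: let go 0.03 rad before the stop it bangs (over 0.7 rad/s is a bang)
- press_handle (a point): middle of the cross handle, on its axis, 180 mm from the hinge axis, 112 mm above the bench when lowered. Round black bar 17 mm thick, parallel to the hinge, 59 mm to either side of the middle (the arm's steel bar there is 16 mm wide): grip a side 22 to 48 mm from the middle; the bar can turn between the fingers. Moves on a 180 mm circle about the hinge, up, then rearwards
- heel: short steel heel of the arm behind the hinge, between the cheeks of the post, 48 mm long; as the arm opens it swings down and forward on to the rounded tip of the stop screw, which can only be felt. 1 N rearwards at the handle presses it on with about 5 N. Origin on the hinge axis; x points from the handle through the hinge to the heel's end
- press_hinge (a point): on the hinge axis of the arm in the middle of the post, 112 mm above the bench; the axis is level and parallel to the press's y
- press_nest (a point): centre of the nest's flat floor, 20 mm above the bench: round hole 35.4 mm wide, 14 mm deep, mouth chamfered 2.5 mm, in a 62 mm square aluminium block (top at 34 mm). Under the lowered arm its shoe is in the way. Behind it, from 42 mm on and 69 mm above the bench, are the stop screw's head and the post
- core: wound core to load: brown paper-wrapped cylinder 32.4 mm wide and 55 mm high, about 60 g, standing on the bench; on top a thinner dark stub and a copper tail up to 81 mm. Grip the round body across. Origin at its foot, z up along its axis
- core_foot (a point): centre of the underside of the core
- glue_bottle: white glue bottle with red nozzle, 44 mm wide, 129 mm high, at the back; origin under its centre; leave alone
- spool_c: black spool of copper wire, 71 x 58 x 36 mm, at the back right; origin under its middle; leave alone
- screwdriver: yellow-handled screwdriver 163 mm long lying at the right; origin under its middle; leave alone
- tape_roll_blue: blue roll of tape, 72 mm wide, 19 mm high, lying at the front right; origin under its centre; leave alone
Mind the look-alikes: they are no part of the job. There is more than one size of the core; the one meant has the size given above.

How it is judged:
By the outcome, as a careful person would: the job done as asked, in the order asked, and still so for the second after the job is handed in, with the robot touching nothing.
It also fails if it takes over 72 s, if anything falls off the work surface, if the arm or the gripper's body presses on something with over 40 N, if the wrist force passes 120 N, or if a joint passes its speed limit or range.

### The arm

A 6-joint arm with a two-finger parallel gripper is mounted at the origin on a cart in front of the work surface, level with it; the furniture and walls round the work are solid. World frame = base frame: x ahead of the robot, y to its left, z up, the work surface at z = 0. Lengths are in m, angles in rad, forces in N, time in s.
With the tool pointing down it reaches from about 0.325 to 0.85 m from the base axis. Payload 15.5 kg.
Tool frame: the origin (TCP) lies at the centre of the arm's flange, where the gripper is bolted on; the fingertips stand 191 mm ahead of it and the grasp point (between the pads) lies 172 mm ahead of it; x points along the fingers, y is the direction in which the jaws open and shut, and the axes are right-handed (so a half turn about x gives the same grasp; the last joint's range is limited). The gripper opens to 91 mm and grips with 3 to 60 N. Pads are 32 mm wide; open, the fingers measure 118 mm over their backs; the gripper's body (76 mm by 178 mm) begins 60 mm behind the grasp point.
Start: joints at [-1.288, 0.494, 1.345, -0, 1.302, -0.096], TCP at [0.231, -0.581, 0.405] pointing down, gripper open.
Joint ranges: [-2.91, 2.91], [-0.82, 2.16], [0.22, 2.67], [-1.22, 4.37], [0.12, 2.79], [-3.08, 3.08]. Speed limits (rad/s): [1.89, 1.89, 2.57, 3.01, 3.01, 3.01].

### API

Orientations are given as a rotation vector (axis times angle).
In Python, from plant import state, capture, close_job gives the robot as it stands.
- The arm moves only by the shell command python3 -m jog 'ROWS'. ROWS is text: rows parted by semicolons, each of 7 numbers parted by spaces: the turn, a rotation vector about the tool's x, y, z in rad, then the shift along the tool's x, y, z in cm, then the opening in per cent of the stroke, from 0 (shut) to 100 (fully open). A call has 1 to 5 rows; each row shifts and turns the commanded pose from where the row before left it, along the tool's axes as they then stand; what a row does not reach is not made up. A row lasts 1/12 s, in which the tool goes at most 41.7 mm and 7.16 degrees, less where a joint would pass 70% of its speed; a pose out of reach is approached as far as the arm can. A call is refused whole if a number of a shift passes 4.17 or a number of a turn 0.125, either way. A call with a gripper value outside its range is refused whole. The fingers move at their own pace and stop on an object; the grip force is fixed at half the most. Time passes only in rows, so rows that do not move let the fingers close. It gives the time, the measured TCP pose, the force and the opening at its end, in the units of the state.
- state(): the state, without advancing time (a new reading comes with each control period).
- capture(name): name is "scene" or "top" or "wrist"; returns a dict with "image" (420x560x3 uint8, blue, green, red), "z_map" (420x560 float32, m along the optical axis (not along the pixel's ray), 0 where there is no reading), "intrinsics" (3x3 intrinsics, pixels), "view" (4x4, takes a point from world to camera coordinates). Camera axes: x right, y down, z forward; pixel columns grow to the right and rows downward; lengths in m; the calibration is good to about 2 mm. A picture is of the moment at which its call begins.
- close_job(): hands the job in, once; it reports no verdict.
The state is a dict: "time": time; "qpos": joint angles; "qd": joint speeds; "joint_torque": joint torques, N m; "tool_pos": TCP position; "eef_rot": TCP orientation; "wrist_force": force on the tool from outside, world axes, zero at the start; "ft_torque": the same for the moment, N m; "grip_width": finger opening in m.
Only numpy, scipy, OpenCV 4.12 (cv2) and the standard library are available. Lean on these libraries where they do the work, as an engineer would, in place of code of your own. Each camera call takes 0.05 s, during which the arm holds its last target.

## Working session

There is one attempt and no reset: what is moved stays moved. The work goes in short steps, Python scripts to look and compute and a shell command to move; the robot and the scene stay as the last step left them, time stands still between calls to the robot, and variables do not carry over. Pictures are saved under pics/ and viewed, and the job is handed in when it is done.

```bash
ls; mkdir -p pics
python3 - <<'E'
from plant import state,capture
import cv2,pickle
print(state())
for n in ["scene","top","wrist"]:
    c=capture(n); cv2.imwrite(f"pics/{n}0.png",c["image"]); pickle.dump(c,open(f"pics/{n}0.pkl","wb")); print(n,c["intrinsics"].tolist(),c["view"].round(4).tolist())
E
```

```text
pics
{'time': 0.0, 'qpos': array([-1.28845947e+00,  4.94196297e-01,  1.34616551e+00, -5.43284960e-06,
        1.30244098e+00, -9.55173740e-02]), 'qd': array([ 0.00135804,  0.00161629, -0.00043178,  0.0004121 ,  0.00135395,
        0.00090175]), 'joint_torque': array([-2.16859829e-03, -8.78824997e+01, -3.81848109e+01,  7.04623573e-02,
        5.29813219e-02, -4.57514705e-05]), 'tool_pos': array([ 0.23052928, -0.5807694 ,  0.4041183 ]), 'eef_rot': array([ 2.01511219,  0.38656476, -2.01535448]), 'wrist_force': array([0.25616748, 0.05402169, 0.3193338 ]), 'ft_torque': array([ 0.01475071,  0.00395904, -0.00420653]), 'grip_width': 0.09107989007185703}
scene [[536.4367332740671, 0.0, 286.6375037709621], [0.0, 536.4367332740671, 222.1541570331917], [0.0, 0.0, 1.0]] [[-0.7122, -0.7019, 0.0113, 0.3879], [-0.5246, 0.5215, -0.6729, 0.3586], [0.4663, -0.4852, -0.7397, 1.0182], [0.0, 0.0, 0.0, 1.0]]
top [[409.20167516739656, 0.0, 275.41695443249097], [0.0, 409.20167516739656, 210.21895705096878], [0.0, 0.0, 1.0]] [[-0.0251, -0.9991, -0.0349, 0.0123], [-0.9873, 0.0303, -0.156, 0.5668], [0.1569, 0.0305, -0.9871, 1.0432], [0.0, 0.0, 0.0, 1.0]]
wrist [[374.46656107274725, 0.0, 278.5288789895778], [0.0, 374.46656107274725, 211.4045451430091], [0.0, 0.0, 1.0]] [[0.3689, -0.9295, -0.0004, -0.6244], [-0.8993, -0.3571, 0.2524, -0.0295], [-0.2348, -0.0927, -0.9676, 0.39], [0.0, 0.0, 0.0, 1.0]]
```

View pics/scene0.png

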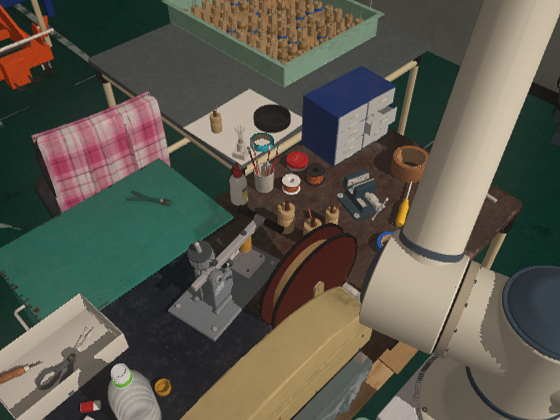

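View pics/top0.png

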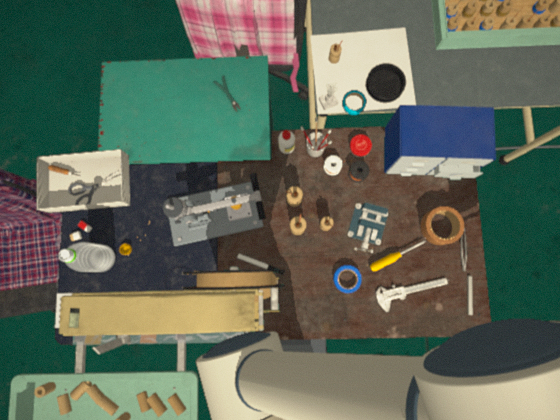

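View pics/wrist0.png

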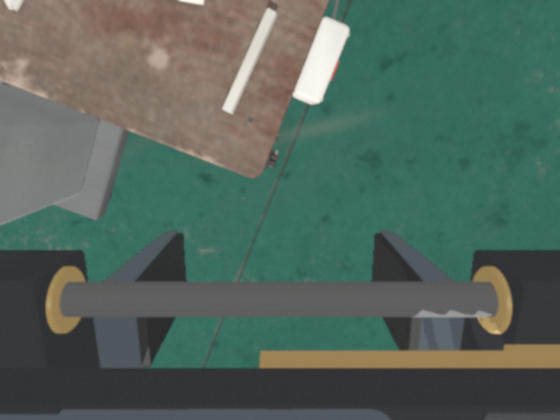

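Run:
```python
import pickle,cv2
t=pickle.load(open("pics/top0.pkl","rb"))["image"]; s=pickle.load(open("pics/scene0.pkl","rb"))["image"]
cv2.imwrite("pics/tc.png",cv2.resize(t[150:270,150:350],None,fx=4,fy=4,interpolation=cv2.INTER_CUBIC))
cv2.imwrite("pics/sc.png",cv2.resize(s[185:345,160:360],None,fx=3.7,fy=3.7,interpolation=cv2.INTER_CUBIC))
```

```text
(no output)
```

View pics/tc.png

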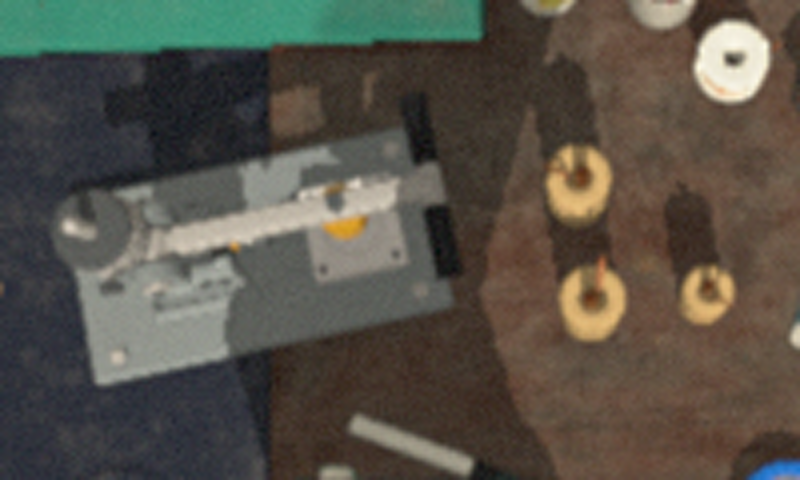

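View pics/sc.png

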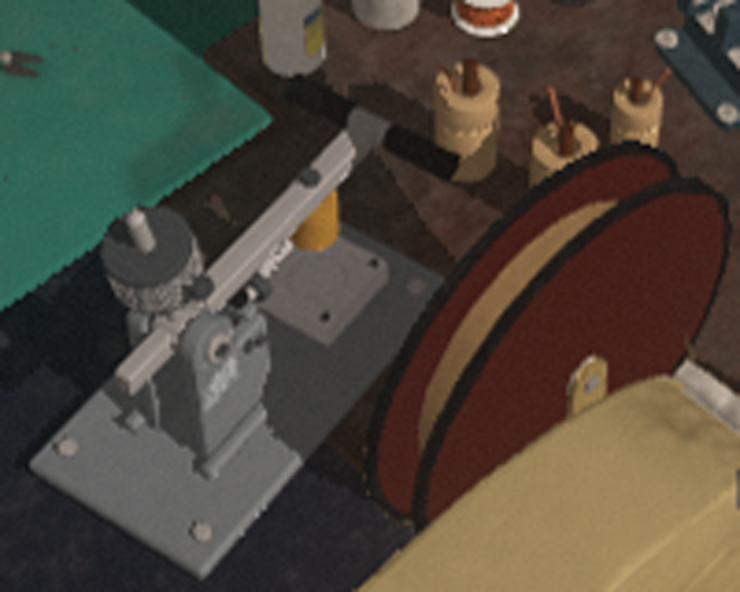

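```bash
cat > h.py <<'E'
import numpy as np,cv2,pickle
def cloud(c):
    z=c["z_map"];K=c["intrinsics"];V=c["view"];v,u=np.mgrid[:z.shape[0],:z.shape[1]]
    p=np.stack([(u-K[0,2])/K[0,0]*z,(v-K[1,2])/K[1,1]*z,z],-1)
    w=(p-V[:3,3])@V[:3,:3]; w[z==0]=np.nan
    return w
def ray(c,u,v,h):
    K=c["intrinsics"];V=c["view"];d=np.array([(u-K[0,2])/K[0,0],(v-K[1,2])/K[1,1],1])@V[:3,:3];o=-V[:3,3]@V[:3,:3]
    return o+d*(h-o[2])/d[2]
def proj(c,p):
    q=c["view"][:3,:3]@np.array(p)+c["view"][:3,3];q=c["intrinsics"]@q;return q[:2]/q[2]
E
python3 - <<'E'
from h import *
np.set_printoptions(precision=4,suppress=True)
t=pickle.load(open("pics/top0.pkl","rb"));w=cloud(t)
s=pickle.load(open("pics/scene0.pkl","rb"));ws=cloud(s)
# cores: points with z>.02
for nm,W in (("top",w),("scene",ws)):
  for h0 in (0.03,):
    m=((W[...,2]>h0)&(W[...,0]>.3)&(W[...,0]<.62)&(W[...,1]<0.06)&(W[...,1]>-.16)).astype(np.uint8)
    n,l,st,ce=cv2.connectedComponentsWithStats(m)
    for i in range(1,n):
        if st[i,4]>40:
            P=W[l==i];zz=P[:,2]
            print(nm,st[i],ce[i].round(1),"z pct",np.percentile(zz,[5,50,80,95,99]),"xy min/max",P.min(0)[:2],P.max(0)[:2])
# press
for v in range(168,222,4):
    print(v,[f"{w[v,u,2]*1000:.0f}" for u in range(160,270,4)])
E
```

```text
top [249 185  17  35 266] [257.5 201.7] z pct [0.1138 0.1187 0.1206 0.1223 0.1234] xy min/max [0.5347 0.0206] [0.6198 0.0597]
top [286 188  17  17 215] [294.2 195.7] z pct [0.0368 0.0706 0.0733 0.0909 0.0994] xy min/max [ 0.5828 -0.0748] [ 0.6199 -0.0332]
top [290 214  16  20 214] [297.6 224.8] z pct [0.0458 0.0703 0.0732 0.09   0.0984] xy min/max [ 0.5038 -0.0798] [ 0.5463 -0.0408]
top [320 217  14  13 124] [326.5 223. ] z pct [0.0418 0.0545 0.0566 0.0692 0.0769] xy min/max [ 0.5126 -0.151 ] [ 0.5436 -0.1209]
top [ 244  269   41   48 1181] [263.  288.7] z pct [0.0379 0.1117 0.2058 0.2399 0.2476] xy min/max [ 0.3002 -0.0232] [0.4101 0.06  ]
top [ 362  345  125   75 4404] [440.4 379.4] z pct [0.665  0.8034 0.8241 0.8321 0.835 ] xy min/max [ 0.3  -0.16] [ 0.3383 -0.1171]
scene [247 201  48  33 698] [276.  217.5] z pct [0.0389 0.0799 0.1188 0.1216 0.1231] xy min/max [ 0.5313 -0.0745] [0.6199 0.0598]
scene [ 303  204   58   99 2116] [336.8 250.7] z pct [0.0513 0.1305 0.2047 0.2333 0.2463] xy min/max [ 0.3001 -0.1532] [0.5431 0.06  ]
168 ['-1', '-1', '-0', '-2', '3', '-1', '2', '2', '1', 
[... 1658 characters left out ...]
206', '199', '203', '187', '128', '121', '119', '121', '119', '121', '120', '116', '17', '13', '34', '88', '96', '18', '21', '37', '14', '16', '121', '-0', '-3']
212 ['-1', '193', '198', '197', '199', '200', '185', '126', '117', '120', '111', '102', '81', '16', '15', '15', '13', '33', '35', '16', '19', '32', '34', '14', '14', '117', '115', '0']
216 ['3', '-1', '197', '200', '197', '187', '110', '130', '125', '17', '93', '95', '84', '17', '18', '11', '15', '35', '33', '35', '33', '37', '30', '16', '15', '121', '116', '5']
220 ['1', '3', '5', '17', '183', '180', '128', '125', '115', '100', '89', '81', '65', '35', '11', '18', '17', '17', '21', '18', '17', '16', '15', '17', '15', '12', '0', '2']
```

Run:
```python
from h import *
np.set_printoptions(precision=4,suppress=True)
t=pickle.load(open("pics/top0.pkl","rb"));w=cloud(t);img=t["image"]
g=cv2.cvtColor(img,cv2.COLOR_BGR2GRAY)
m=((w[...,2]>.1)&(w[...,2]<.135)&(w[...,1]<0.075)&(w[...,1]>0)&(w[...,0]>.5))
vv,uu=np.nonzero(m)
# dark bar
b=m&(g<60); vv,uu=np.nonzero(b)
r=cv2.minAreaRect(np.stack([uu,vv],1).astype(np.float32)); print("bar rect",r)
P=w[b];print(len(P),P.mean(0))
bx=cv2.boxPoints(r); bw=np.array([ray(t,u,v,.112) for u,v in bx]);print(bw, bw.mean(0))
# pca in world xy via rays
X=np.array([ray(t,u,v,.118)[:2] for u,v in zip(uu,vv)]);c=X.mean(0);U,S,Vt=np.linalg.svd(X-c);print("bar ctr",c,"dir",Vt[0],np.degrees(np.arctan2(*Vt[0][::-1])));pr=(X-c)@Vt[0];print(pr.min(),pr.max())
# plate corners from the crop
for u,v in [(150+97/4,150+384/4),(150+452/4,150+300/4),(150+403/4,150+126/4),(150+75/4,150+195/4)]: print(ray(t,u,v,.016))
# cores: body top
for (u0,u1,v0,v1) in [(319,337,215,234)]:
    sub=w[v0:v1,u0:u1].reshape(-1,3); q=sub[(sub[:,2]>.048)&(sub[:,2]<.062)]; print(len(q),q.mean(0),q.min(0),q.max(0)); print(cv2.minEnclosingCircle(q[:,:2].astype(np.float32)))
# HSV mask of core
    hs=cv2.cvtColor(img,cv2.COLOR_BGR2HSV)[v0:v1,u0:u1]; print(hs[8,::2].tolist())
```

```text
bar rect ((257.36944580078125, 196.14187622070312), (47.07316589355469, 7.048779487609863), 77.31961059570312)
241 [0.5923 0.0386 0.1185]
[[0.6513 0.0596 0.112 ]
 [0.6547 0.0421 0.112 ]
 [0.5366 0.0184 0.112 ]
 [0.5332 0.0356 0.112 ]] [0.5939 0.039  0.112 ]
bar ctr [0.5924 0.0386] dir [-0.982  -0.1887] -169.12207902709747
-0.06024001502087 0.0595711323931663
[0.4816 0.2747 0.016 ]
[0.5319 0.0322 0.016 ]
[0.654  0.0636 0.016 ]
[0.6127 0.2919 0.016 ]
94 [ 0.529  -0.1364  0.0546] [ 0.5139 -0.151   0.0487] [ 0.5436 -0.1218  0.0611]
((0.5287910103797913, -0.1367824822664261), 0.016216881573200226)
[[18, 103, 87], [19, 123, 190], [18, 117, 207], [16, 124, 128], [14, 131, 128], [17, 127, 131], [18, 118, 217], [17, 118, 151], [12, 92, 100]]
```

```bash
cat >> h.py <<'E'
from scipy.spatial.transform import Rotation as R
def st(): 
    from plant import state
    return state()
def to(target,yaxis=None,S=None):
    """target grasp point (between pads) for tool pointing down; prints yaw turn about tool x and shift in current tool axes (cm)"""
    S=S or st(); M=R.from_rotvec(S["eef_rot"]).as_matrix(); p=S["tool_pos"]
    g=p+0.172*M[:,0]
    print("t",round(S["time"],2),"grasp",g.round(4),"tool axes\n",M.round(3))
    print("shift tool axes now, cm",(M.T@(np.array(target)-g)*100).round(2))
    if yaxis is not None:
        y=np.array(yaxis);y=y/np.linalg.norm(y)
        for s in (1,-1):
            x=np.array([0,0,-1.]);T=np.stack([x,s*y,np.cross(x,s*y)],1)
            rv=R.from_matrix(M.T@T).as_rotvec();p2=np.array(target)-0.172*x
            print("sign",s,"turn tool",rv.round(3))
E
python3 - <<'E'
from h import *
to([.5586,.0322,.25],[-.189,.982,0]); print(st()["qpos"].round(3))
E
```

```text
t 0.15 grasp [ 0.2305 -0.5807  0.2323] tool axes
 [[-0.     0.369 -0.929]
 [ 0.001 -0.929 -0.369]
 [-1.    -0.001 -0.   ]]
shift tool axes now, cm [ -1.73 -44.86 -53.11]
sign 1 turn tool [-2.954e+00 -1.000e-03 -0.000e+00]
sign -1 turn tool [ 0.188 -0.     0.001]
[-1.288  0.494  1.346  0.     1.302 -0.095]
```

```bash
python3 -m jog '0 0 0 -1 -2.5 -3 100; 0 0 0 -1 -2.5 -3 100; 0 0 0 -1 -2.5 -3 100; 0 0 0 -1 -2.5 -3 100; 0 0 0 -1 -2.5 -3 100'; python3 -m jog '0 0 0 0 -2.5 -3 100; 0 0 0 0 -2.5 -3 100; 0 0 0 0 -2.5 -3 100; 0 0 0 0 -2.5 -3 100; 0 0 0 0 -2.5 -3 100'; python3 -m jog '0 0 0 0 -2.5 -3 100; 0 0 0 0 -2.5 -3 100; 0 0 0 0 -2.5 -3 100; 0 0 0 0 -2.5 -3 60; 0 0 0 0 -2.5 -3 60'; python3 -m jog '0.094 0 0 0 0 0 60; 0.094 0 0 0 0 0 60;0 0 0 0 0 0 60'
python3 - <<'E'
from h import *
to([.5586,.0322,.25],[-.189,.982,0]); print(st()["qpos"].round(3))
E
```

```text
time: 0.57
tool_pos: [0.3242, -0.4077, 0.4549]
eef_rot: [2.015, 0.385, -2.015]
wrist_force: [1.2, 0.2, -0.1]
grip_width: 0.0913
time: 0.98
tool_pos: [0.4176, -0.236, 0.4547]
eef_rot: [2.015, 0.385, -2.015]
wrist_force: [0.9, -0.1, -0.0]
grip_width: 0.0915
time: 1.4
tool_pos: [0.511, -0.0644, 0.4547]
eef_rot: [2.015, 0.385, -2.015]
wrist_force: [0.2, -0.1, -0.6]
grip_width: 0.0807
time: 1.65
tool_pos: [0.5107, -0.0656, 0.4545]
eef_rot: [2.123, 0.199, -2.124]
wrist_force: [0.3, 1.2, 0.5]
grip_width: 0.0604
t 1.65 grasp [ 0.5106 -0.0656  0.2825] tool axes
 [[-0.     0.185 -0.983]
 [ 0.    -0.983 -0.185]
 [-1.    -0.     0.   ]]
shift tool axes now, cm [ 3.25 -8.72 -6.53]
sign 1 turn tool [ 3.138e+00  0.000e+00 -1.000e-03]
sign -1 turn tool [-0.004  0.     0.   ]
[-0.244  0.289  1.541 -0.     1.313  1.141]
```

```bash
python3 -m jog '0 0 0 0 -2.9 -2.2 60; 0 0 0 0 -2.9 -2.2 60; 0 0 0 0 -2.9 -2.1 60; 0 0 0 0 0 0 60;0 0 0 0 0 0 60'
python3 - <<'E'
from h import *
from plant import capture
for n in ["wrist","top"]:
    c=capture(n);cv2.imwrite(f"pics/{n}1.png",c["image"]);pickle.dump(c,open(f"pics/{n}1.pkl","wb"))
to([.5586,.0322,.112])
c=pickle.load(open("pics/wrist1.pkl","rb"))
for p in [(.593,.0388,.112),(.5586,.0322,.112),(.535,.0277,.112)]: print(proj(c,p))
E
```

```text
time: 2.07
tool_pos: [0.5582, 0.0323, 0.4544]
eef_rot: [2.119, 0.207, -2.12]
wrist_force: [-0.4, -0.7, -0.2]
grip_width: 0.0547
t 2.17 grasp [0.5575 0.0307 0.2825] tool axes
 [[-0.001  0.19  -0.982]
 [-0.    -0.982 -0.19 ]
 [-1.     0.     0.001]]
shift tool axes now, cm [17.05 -0.12 -0.14]
[278.85988125 155.19577049]
[278.64555447 195.18277696]
[278.47452771 221.39048101]
```

View pics/wrist1.png

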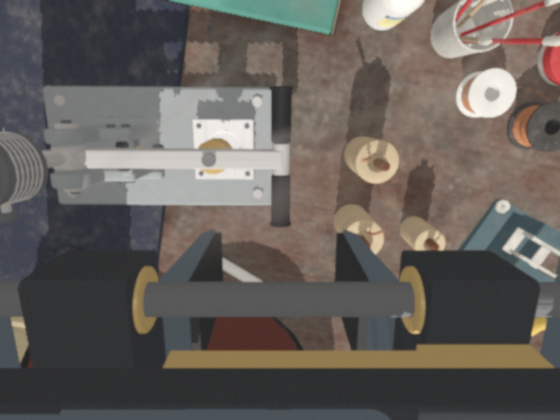

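Run:
```python
from h import *
c=pickle.load(open("pics/wrist1.pkl","rb"));im=c["image"];w=cloud(c)
m=(w[...,2]>.1)&(w[...,2]<.14)&(im.max(2)<75); m[235:]=0; m[:,:255]=0; m[:,310:]=0
vv,uu=np.nonzero(m);print(len(vv),uu.min(),uu.max(),vv.min(),vv.max(),w[m][:,2].mean())
X=np.array([ray(c,u,v,.116)[:2] for u,v in zip(uu,vv)])
r=cv2.minAreaRect(X.astype(np.float32)*1000);print(r)
k=X.mean(0);U,S,V=np.linalg.svd(X-k);print(k,V[0],((X-k)@V[0]).min(),((X-k)@V[0]).max())
# steel arm centreline
m=(w[...,2]>.105)&(w[...,2]<.14)&(im.min(2)>110);m[235:]=0;m[:,:90]=0
X=np.array([ray(c,u,v,.12)[:2] for v,u in zip(*np.nonzero(m))]);k=X.mean(0);U,S,V=np.linalg.svd(X-k);print("arm",len(X),k,V[0])
r=cv2.minAreaRect(X.astype(np.float32)*1000);print(r)
```

```text
990 270 292 86 225 0.11926683907484494
((590.8142700195312, 36.61454772949219), (117.32581329345703, 17.825483322143555), 11.1593599319458)
[0.62013878 0.04234083] [-0.98005515 -0.19872569] -0.02882300101741585 0.08857353439458983
arm 4769 [0.58571449 0.09493436] [-0.40935716  0.91237422]
((618.3981323242188, 9.638870239257812), (93.34140014648438, 398.014404296875), 27.406171798706055)
```

```bash
python3 -m jog '0 0 0 4 0 0 55; 0 0 0 4 0 0 55; 0 0 0 4 0 0 50; 0 0 0 3 0 0 50; 0 0 0 2.05 0 0 50'; python3 -m jog '0 0 0 0 0 0 50;0 0 0 0 0 0 30; 0 0 0 0 0 0 25;0 0 0 0 0 0 25'
python3 - <<'E'
from h import *
to([.5576,.0308,.112]);print(st()["wrist_force"],st()["grip_width"])
E
```

```text
time: 2.58
tool_pos: [0.5566, 0.0299, 0.2815]
eef_rot: [2.119, 0.202, -2.126]
wrist_force: [0.4, 0.1, 0.1]
grip_width: 0.0456
time: 2.92
tool_pos: [0.5584, 0.0309, 0.286]
eef_rot: [2.125, 0.201, -2.119]
wrist_force: [0.3, -0.7, 0.9]
grip_width: 0.0284
t 2.92 grasp [0.5589 0.0309 0.114 ] tool axes
 [[ 0.003  0.188 -0.982]
 [-0.    -0.982 -0.188]
 [-1.     0.001 -0.003]]
shift tool axes now, cm [ 0.2  -0.02  0.13]
[ 0.34336339 -0.68698783  0.85763082] 0.02836529552718129
```

```bash
python3 -m jog '0 0 0 0.2 0 0 22;0 0 0 0 0 0 18; 0 0 0 0 0 0 10;0 0 0 0 0 0 0;0 0 0 0 0 0 0'
python3 -m jog '0 0 0 0 0 0 0'
python3 - <<'E'
from h import *
to([.5576,.0308,.112]);print(st()["wrist_force"],st()["ft_torque"],st()["grip_width"])
E
```

```text
time: 3.33
tool_pos: [0.5582, 0.0311, 0.283]
eef_rot: [2.123, 0.201, -2.12]
wrist_force: [-0.5, -4.7, 7.4]
grip_width: 0.0165
time: 3.42
tool_pos: [0.5582, 0.0311, 0.283]
eef_rot: [2.123, 0.201, -2.12]
wrist_force: [-0.6, -4.6, 8.1]
grip_width: 0.0165
t 3.42 grasp [0.5584 0.031  0.111 ] tool axes
 [[ 0.001  0.189 -0.982]
 [-0.001 -0.982 -0.189]
 [-1.     0.001 -0.001]]
shift tool axes now, cm [-0.1   0.    0.08]
[-0.57689123 -4.57789221  8.06584676] [-0.77260617  0.15249117 -0.02907843] 0.016459961206884442
```

```bash
python3 -m jog '0 0 0 -0.1 0.05 0 0;0 0 0 0 0 0 0';python3 -m jog '0 0 0 -0.1 0 0 0;0 0 0 0 0 0 0'
```

```text
time: 3.58
tool_pos: [0.5582, 0.0309, 0.2835]
eef_rot: [2.123, 0.202, -2.121]
wrist_force: [2.2, 1.0, -5.4]
grip_width: 0.0163
time: 3.75
tool_pos: [0.5582, 0.0309, 0.2843]
eef_rot: [2.122, 0.202, -2.121]
wrist_force: [4.2, 1.4, -6.0]
grip_width: 0.016
```

```bash
python3 - <<'E'
import numpy as np
d=0.03
for k in range(67):
    a=k*d;b=a+d
    print(f"{a:.2f}: {-18*(np.sin(b)-np.sin(a)):.3f} {-18*(np.cos(a)-np.cos(b)):.3f}",end=" | " if k%5!=4 else "\n")
E
python3 -m jog '0 0 0 -0.2 0 -0.05 0;0 0 0 -0.25 0 0 0;0 0 0 0 0 0 0'
```

```text
0.00: -0.540 -0.008 | 0.03: -0.539 -0.024 | 0.06: -0.538 -0.040 | 0.09: -0.537 -0.057 | 0.12: -0.535 -0.073
0.15: -0.533 -0.089 | 0.18: -0.530 -0.105 | 0.21: -0.526 -0.120 | 0.24: -0.523 -0.136 | 0.27: -0.518 -0.152
0.30: -0.513 -0.167 | 0.33: -0.508 -0.183 | 0.36: -0.502 -0.198 | 0.39: -0.496 -0.213 | 0.42: -0.490 -0.228
0.45: -0.483 -0.242 | 0.48: -0.475 -0.257 | 0.51: -0.467 -0.271 | 0.54: -0.459 -0.285 | 0.57: -0.450 -0.298
0.60: -0.441 -0.312 | 0.63: -0.431 -0.325 | 0.66: -0.422 -0.337 | 0.69: -0.411 -0.350 | 0.72: -0.401 -0.362
0.75: -0.390 -0.374 | 0.78: -0.378 -0.385 | 0.81: -0.366 -0.397 | 0.84: -0.354 -0.407 | 0.87: -0.342 -0.418
0.90: -0.329 -0.428 | 0.93: -0.316 -0.438 | 0.96: -0.303 -0.447 | 0.99: -0.289 -0.456 | 1.02: -0.276 -0.464
1.05: -0.262 -0.472 | 1.08: -0.247 -0.480 | 1.11: -0.233 -0.487 | 1.14: -0.218 -0.494 | 1.17: -0.203 -0.500
1.20: -0.188 -0.506 | 1.23: -0.173 -0.512 | 1.26: -0.157 -0.517 | 1.29: -0.142 -0.521 | 1.32: -0.126 -0.525
1.35: -0.110 -0.529 | 1.38: -0.094 -0.532 | 1.41: -0.078 -0.534 | 1.44: -0.062 -0.536 | 1.47: -0.046 -0.538
1.50: -0.030 -0.539 | 1.53: -0.014 -0.540 | 1.56: 0.002 -0.540 | 1.59: 0.018 -0.540 | 1.62: 0.035 -0.539
1.65: 0.051 -0.538 | 1.68: 0.067 -0.536 | 1.71: 0.083 -0.534 | 1.74: 0.099 -0.531 | 1.77: 0.115 -0.528
1.80: 0.131 -0.524 | 1.83: 0.146 -0.520 | 1.86: 0.162 -0.515 | 1.89: 0.177 -0.510 | 1.92: 0.192 -0.505
1.95: 0.207 -0.499 | 1.98: 0.222 -0.492 | time: 4.0
tool_pos: [0.5584, 0.031, 0.289]
eef_rot: [2.122, 0.202, -2.122]
wrist_force: [1.7, 2.2, -5.3]
grip_width: 0.0163
```

```bash
cat > mon.py <<'E'
from h import *
S=st();p=S["tool_pos"];F=S["wrist_force"];e=np.array([-.1908,.9816,0]);l=np.array([.9816,.1908,0]);d=p-np.array([.5582,.0309,.2832])
r=d@e;z=d[2];rad=np.hypot(.18-r,z);th=np.arctan2(z,.18-r);t=np.array([np.sin(th),np.cos(th)]);n=np.array([-np.cos(th),np.sin(th)])
f=np.array([F@e,F[2]]);print(f"t {S['time']:.2f} th {th:.3f} radius {rad*1e3:.1f} lat {d@l*1e3:.1f}mm | F on tool: tangential(+open) {f@t:.2f} radial(out) {f@n:.2f} lateral {F@l:.2f} grip {S['grip_width']*1e3:.1f}")
E
python3 -m jog '0 0 0 -0.54 -0.024 0 0;0 0 0 -0.54 -0.04 0 0;0 0 0 -0.54 -0.055 0 0;0 0 0 -0.53 -0.075 0 0;0 0 0 -0.53 -0.09 0 0';python3 mon.py
```

```text
time: 4.42
tool_pos: [0.5578, 0.0337, 0.3162]
eef_rot: [2.121, 0.202, -2.122]
wrist_force: [0.3, 0.5, -6.2]
grip_width: 0.0166
t 4.42 th 0.184 radius 180.2 lat 0.1mm | F on tool: tangential(+open) -6.01 radial(out) -1.53 lateral 0.35 grip 16.6
```

Tracking well (radius 180.2, small side forces). Continue.

```bash
python3 -m jog '0 0 0 -0.53 -0.105 0 0;0 0 0 -0.525 -0.12 0 0;0 0 0 -0.52 -0.135 0 0;0 0 0 -0.52 -0.15 0 0;0 0 0 -0.515 -0.17 0 0';python3 mon.py;  python3 -m jog '0 0 0 -0.51 -0.185 0 0;0 0 0 -0.5 -0.2 0 0;0 0 0 -0.495 -0.215 0 0;0 0 0 -0.49 -0.23 0 0;0 0 0 -0.48 -0.24 0 0';python3 mon.py
```

```text
time: 4.83
tool_pos: [0.5566, 0.0401, 0.3422]
eef_rot: [2.121, 0.201, -2.121]
wrist_force: [-0.6, -7.4, -2.7]
grip_width: 0.0163
t 4.83 th 0.333 radius 180.6 lat 0.2mm | F on tool: tangential(+open) -4.91 radial(out) 5.92 lateral -1.99 grip 16.3
time: 5.25
tool_pos: [0.5547, 0.0501, 0.3673]
eef_rot: [2.121, 0.199, -2.12]
wrist_force: [-2.4, -14.2, 2.2]
grip_width: 0.016
t 5.25 th 0.483 radius 181.2 lat 0.2mm | F on tool: tangential(+open) -4.26 radial(out) 12.94 lateral -5.08 grip 16.0
```

```bash
python3 -m jog '0 0 0 -0.04 0.08 0.03 0;0 0 0 0 0 0 0';python3 mon.py
```

```text
time: 5.42
tool_pos: [0.5546, 0.0498, 0.3676]
eef_rot: [2.123, 0.201, -2.12]
wrist_force: [0.9, -7.7, -1.0]
grip_width: 0.0161
t 5.42 th 0.483 radius 181.5 lat 0.1mm | F on tool: tangential(+open) -4.49 radial(out) 6.32 lateral -0.58 grip 16.1
```

```bash
python3 -m jog '0 0 0 -0.51 -0.19 0 0;0 0 0 -0.475 -0.25 0 0;0 0 0 -0.465 -0.26 0 0';python3 mon.py; python3 -m jog '0 0 0 -0.465 -0.275 0 0;0 0 0 -0.455 -0.29 0 0;0 0 0 -0.445 -0.305 0 0';python3 mon.py
```

```text
time: 5.67
tool_pos: [0.5532, 0.0571, 0.3818]
eef_rot: [2.122, 0.202, -2.121]
wrist_force: [1.1, -2.5, -3.5]
grip_width: 0.0166
t 5.67 th 0.571 radius 182.3 lat 0.1mm | F on tool: tangential(+open) -4.37 radial(out) 0.34 lateral 0.56 grip 16.6
time: 5.92
tool_pos: [0.5516, 0.0657, 0.3956]
eef_rot: [2.122, 0.202, -2.121]
wrist_force: [2.3, -4.2, -1.9]
grip_width: 0.0163
t 5.92 th 0.661 radius 183.1 lat 0.1mm | F on tool: tangential(+open) -4.36 radial(out) 2.43 lateral 1.48 grip 16.3
```

```bash
python3 -m jog '0 0 0 -0.455 -0.285 0 0;0 0 0 -0.43 -0.32 0 0;0 0 0 -0.42 -0.33 0 0';python3 mon.py; python3 -m jog '0 0 0 -0.425 -0.335 0 0;0 0 0 -0.41 -0.35 0 0;0 0 0 -0.4 -0.36 0 0';python3 mon.py
```

```text
time: 6.17
tool_pos: [0.5497, 0.0751, 0.4084]
eef_rot: [2.122, 0.202, -2.122]
wrist_force: [2.8, 1.5, -5.5]
grip_width: 0.0164
t 6.17 th 0.748 radius 184.1 lat 0.1mm | F on tool: tangential(+open) -3.38 radial(out) -4.44 lateral 3.04 grip 16.4
time: 6.42
tool_pos: [0.5477, 0.0857, 0.4204]
eef_rot: [2.122, 0.203, -2.122]
wrist_force: [4.6, 5.3, -10.0]
grip_width: 0.0161
t 6.42 th 0.835 radius 185.1 lat 0.2mm | F on tool: tangential(+open) -3.51 radial(out) -10.25 lateral 5.54 grip 16.1
```

```bash
python3 -m jog '0 0 0 0.08 -0.07 -0.05 0;0 0 0 0 0 0 0';python3 mon.py; python3 -m jog '0 0 0 -0.354 -0.405 0 0;0 0 0 -0.342 -0.415 0 0';python3 mon.py
```

```text
time: 6.58
tool_pos: [0.5479, 0.0857, 0.4199]
eef_rot: [2.121, 0.201, -2.121]
wrist_force: [-1.1, -4.9, 1.3]
grip_width: 0.0161
t 6.58 th 0.833 radius 184.8 lat 0.4mm | F on tool: tangential(+open) -2.51 radial(out) 4.08 lateral -1.97 grip 16.1
time: 6.75
tool_pos: [0.5466, 0.0932, 0.427]
eef_rot: [2.121, 0.199, -2.121]
wrist_force: [-0.6, -10.7, 6.0]
grip_width: 0.0165
t 6.75 th 0.889 radius 185.1 lat 0.4mm | F on tool: tangential(+open) -4.27 radial(out) 11.22 lateral -2.64 grip 16.5
```

```bash
cat > fit.py <<'E'
from h import *
from scipy.optimize import least_squares
D=[l.split() for l in open("log.txt")]
A=np.array(D,float);e=np.array([-.1908,.9816,0]);p0=np.array([.5582,.0309,.2832])
d=A[:,:3]-p0;r=d@e*1e3;z=d[:,2]*1e3;fr=A[:,3:6]@e;fz=A[:,5]
def res(q,Rf=180.):
    c=q[:2];Rr=q[2] if len(q)>2 else Rf
    ux=r-c[0];uz=z-c[1];R_=np.hypot(ux,uz);F=(fr*ux+fz*uz)/R_
    return R_+F/13-Rr
for q0 in ([180,0],[180,0,180]):
    s=least_squares(res,q0);print(s.x.round(2),s.fun.round(2))
q=least_squares(res,[180,0]).x;print("theta",np.arctan2(z-q[1],q[0]-r).round(3))
E
cat > log.txt <<'E'
.5584 .031 .289 1.7 2.2 -5.3
.5578 .0337 .3162 .3 .5 -6.2
.5566 .0401 .3422 -.6 -7.4 -2.7
.5547 .0501 .3673 -2.4 -14.2 2.2
.5546 .0498 .3676 .9 -7.7 -1.0
.5532 .0571 .3818 1.1 -2.5 -3.5
.5516 .0657 .3956 2.3 -4.2 -1.9
.5497 .0751 .4084 2.8 1.5 -5.5
.5477 .0857 .4204 4.6 5.3 -10
.5479 .0857 .4199 -1.1 -4.9 1.3
.5466 .0932 .4270 -.6 -10.7 6
E
python3 fit.py
```

```text
[181.01   7.26] [ 0.82 -0.07 -0.23 -0.15 -0.27 -0.62 -0.21 -0.31 -0.33  0.44  1.1 ]
[192.64   1.67 192.45] [ 0.02 -0.18  0.07  0.3   0.17 -0.21  0.05 -0.28 -0.63  0.14  0.55]
theta [-0.008  0.143  0.293  0.444  0.445  0.534  0.625  0.714  0.804  0.802
  0.86 ]
```

```bash
python3 -m jog '0 0 0 -0.06 0.055 0.02 0;0 0 0 0 0 0 0';python3 mon.py
python3 - <<'E'
from h import *
from plant import capture
for n in ["top","scene"]:
    c=capture(n);cv2.imwrite(f"pics/{n}2.png",c["image"]);pickle.dump(c,open(f"pics/{n}2.pkl","wb"))
    a=pickle.load(open(f"pics/{n}0.pkl","rb"))["image"];b=c["image"]
    x=(slice(150,270),slice(150,290)) if n=="top" else (slice(185,345),slice(150,310))
    cv2.imwrite(f"pics/{n}2c.png",np.hstack([cv2.resize(q[x],None,fx=2.5 if n=="scene" else 2.8,fy=2.5 if n=="scene" else 2.8) for q in (a,b)]))
E
```

```text
time: 6.92
tool_pos: [0.5464, 0.0931, 0.4274]
eef_rot: [2.122, 0.202, -2.121]
wrist_force: [-0.0, -3.6, 2.1]
grip_width: 0.0165
t 6.92 th 0.890 radius 185.5 lat 0.3mm | F on tool: tangential(+open) -1.43 radial(out) 3.80 lateral -0.70 grip 16.5
```

View pics/top2c.png

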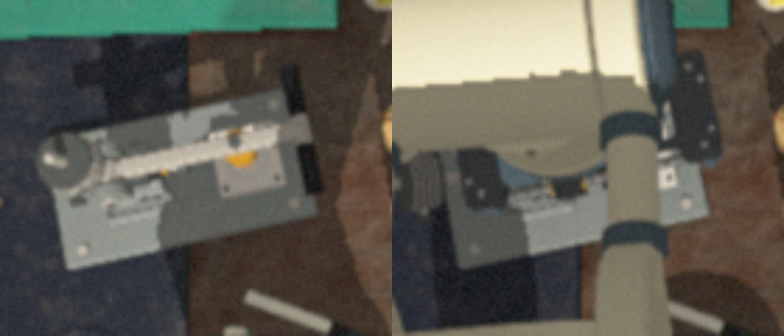

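View pics/scene2c.png

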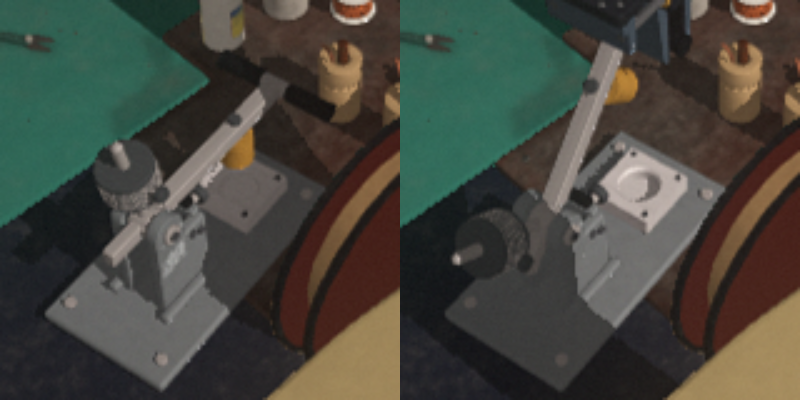

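```bash
python3 -m jog '0 0 0 -0.36 -0.39 0 0;0 0 0 -0.345 -0.41 0 0';python3 mon.py;python3 -m jog '0 0 0 -0.335 -0.42 0 0;0 0 0 -0.325 -0.43 0 0';python3 mon.py
```

```text
time: 7.18
tool_pos: [0.5451, 0.1008, 0.4341]
eef_rot: [2.121, 0.201, -2.122]
wrist_force: [0.6, -3.7, 1.4]
grip_width: 0.0167
t 7.18 th 0.946 radius 186.1 lat 0.4mm | F on tool: tangential(+open) -2.22 radial(out) 3.29 lateral -0.07 grip 16.7
time: 7.35
tool_pos: [0.5433, 0.1096, 0.441]
eef_rot: [2.122, 0.202, -2.122]
wrist_force: [-0.1, -4.6, 2.2]
grip_width: 0.0163
t 7.35 th 1.007 radius 186.8 lat 0.4mm | F on tool: tangential(+open) -2.67 radial(out) 4.24 lateral -1.00 grip 16.3
```

```bash
python3 -m jog '0 0 0 -0.33 -0.42 0 0;0 0 0 -0.3 -0.45 0 0';python3 mon.py;python3 -m jog '0 0 0 -0.29 -0.455 0 0;0 0 0 -0.275 -0.465 0 0';python3 mon.py
```

```text
time: 7.52
tool_pos: [0.5416, 0.1185, 0.4473]
eef_rot: [2.122, 0.202, -2.122]
wrist_force: [-0.8, -3.0, -1.4]
grip_width: 0.016
t 7.52 th 1.065 radius 187.5 lat 0.4mm | F on tool: tangential(+open) -3.17 radial(out) 0.13 lateral -1.34 grip 16.0
time: 7.68
tool_pos: [0.5399, 0.1276, 0.4528]
eef_rot: [2.122, 0.203, -2.122]
wrist_force: [1.1, -0.8, -5.2]
grip_width: 0.0164
t 7.68 th 1.123 radius 188.2 lat 0.4mm | F on tool: tangential(+open) -3.20 radial(out) -4.23 lateral 0.95 grip 16.4
```

```bash
python3 -m jog '0 0 0 -0.225 -0.49 0 0;0 0 0 -0.23 -0.49 0 0';python3 mon.py;python3 -m jog '0 0 0 -0.21 -0.495 0 0;0 0 0 -0.19 -0.5 0 0';python3 mon.py
```

```text
time: 7.85
tool_pos: [0.5381, 0.137, 0.4577]
eef_rot: [2.122, 0.202, -2.121]
wrist_force: [-0.7, -2.9, 3.9]
grip_width: 0.0163
t 7.85 th 1.179 radius 188.8 lat 0.5mm | F on tool: tangential(+open) -1.05 radial(out) 4.63 lateral -1.29 grip 16.3
time: 8.02
tool_pos: [0.5362, 0.1469, 0.4616]
eef_rot: [2.122, 0.202, -2.121]
wrist_force: [-0.2, -2.7, 1.8]
grip_width: 0.0167
t 8.02 th 1.236 radius 188.8 lat 0.6mm | F on tool: tangential(+open) -1.94 radial(out) 2.55 lateral -0.67 grip 16.7
```

```bash
python3 - <<'E'
from h import *
from plant import capture
for n in ["scene","wrist"]:
    c=capture(n);pickle.dump(c,open(f"pics/{n}3.pkl","wb"));b=c["image"]
    if n=="scene":
        cv2.imwrite("pics/scene3c.png",cv2.resize(b[130:330,150:330],None,fx=3,fy=3,interpolation=cv2.INTER_CUBIC))
    else: cv2.imwrite("pics/wrist3.png",b)
E
python3 mon.py
```

```text
t 8.12 th 1.238 radius 188.8 lat 0.6mm | F on tool: tangential(+open) -1.09 radial(out) 4.39 lateral -1.14 grip 16.2
```

View pics/scene3c.png

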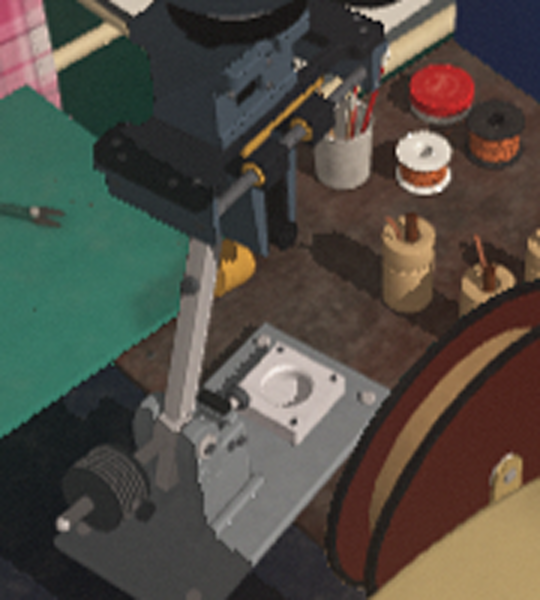

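View pics/wrist3.png

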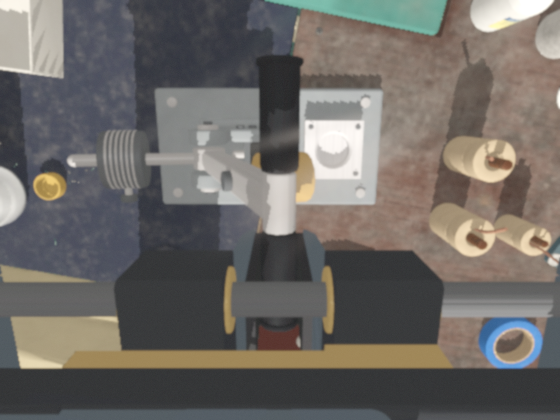

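Run:
```python
from h import *
c=pickle.load(open("pics/wrist3.pkl","rb"));w=cloud(c);q=w[80:160:8,270:290:3]
print(np.nanmedian(q[...,2],1).round(4)); print(np.nanmedian(q[...,:2],1).round(4))
```

```text
[0.2899 0.29   0.2899 0.2894 0.2903 0.29   0.2897 0.29   0.2892 0.2901]
[[0.6172 0.1631]
 [0.6143 0.1625]
 [0.6114 0.162 ]
 [0.6085 0.1614]
 [0.6055 0.1608]
 [0.6025 0.1603]
 [0.5995 0.1597]
 [0.5964 0.1591]
 [0.5934 0.1585]
 [0.5903 0.1579]]
```

```bash
python3 -m jog '0 0 0 -0.08 -0.34 0 0;0 0 0 -0.06 -0.345 0 0;0 0 0 -0.06 -0.345 0 0';python3 mon.py;python3 -m jog '0 0 0 -0.06 -0.35 0 0;0 0 0 -0.06 -0.35 0 0';python3 mon.py
```

```text
time: 8.37
tool_pos: [0.5345, 0.1562, 0.4641]
eef_rot: [2.123, 0.201, -2.12]
wrist_force: [-3.2, -6.3, 16.6]
grip_width: 0.0164
t 8.37 th 1.289 radius 188.4 lat 0.6mm | F on tool: tangential(+open) -0.71 radial(out) 17.52 lateral -4.29 grip 16.4
time: 8.53
tool_pos: [0.5331, 0.1631, 0.4657]
eef_rot: [2.123, 0.201, -2.12]
wrist_force: [-4.6, -7.4, 20.9]
grip_width: 0.0163
t 8.53 th 1.327 radius 188.1 lat 0.6mm | F on tool: tangential(+open) -1.14 radial(out) 21.79 lateral -5.89 grip 16.3
```

```bash
python3 -m jog '0 0 0 -0.12 0 0.04 0;0 0 0 0 0 0 0';python3 mon.py;python3 -m jog '0 0 0 -0.075 -0.355 0 0;0 0 0 -0.07 -0.355 0 0';python3 mon.py
```

```text
time: 8.7
tool_pos: [0.5329, 0.1634, 0.466]
eef_rot: [2.123, 0.203, -2.12]
wrist_force: [2.0, -2.0, 6.4]
grip_width: 0.0165
t 8.70 th 1.329 radius 188.2 lat 0.5mm | F on tool: tangential(+open) -0.79 radial(out) 6.83 lateral 1.61 grip 16.5
time: 8.87
tool_pos: [0.5316, 0.1701, 0.4673]
eef_rot: [2.123, 0.201, -2.121]
wrist_force: [1.9, -1.4, 5.0]
grip_width: 0.0162
t 8.87 th 1.366 radius 188.1 lat 0.5mm | F on tool: tangential(+open) -0.66 radial(out) 5.26 lateral 1.58 grip 16.2
```

```bash
python3 -m jog '0 0 0 0 0 0 18;0 0 0 0 0 0 18.5;0 0 0 0 0 0 19;0 0 0 0 0 0 19.5;0 0 0 0 0 0 20';python3 mon.py;python3 -m jog '0 0 0 0 0 0 20.5;0 0 0 0 0 0 21;0 0 0 0 0 0 21';python3 mon.py;python3 - <<'E'
from h import *
from plant import capture
c=capture("wrist");w=cloud(c);q=w[80:160:8,255:300:3];cv2.imwrite("pics/wrist4.png",c["image"])
print(np.nanmax(q[...,2],1).round(4))
E
```

```text
time: 9.28
tool_pos: [0.5312, 0.1702, 0.4667]
eef_rot: [2.121, 0.202, -2.123]
wrist_force: [0.8, 0.5, -0.2]
grip_width: 0.0185
t 9.28 th 1.366 radius 187.4 lat 0.1mm | F on tool: tangential(+open) 0.30 radial(out) -0.26 lateral 0.86 grip 18.5
time: 9.53
tool_pos: [0.5312, 0.1702, 0.4669]
eef_rot: [2.121, 0.202, -2.123]
wrist_force: [-0.3, 0.4, -0.9]
grip_width: 0.0192
t 9.53 th 1.366 radius 187.6 lat 0.1mm | F on tool: tangential(+open) 0.25 radial(out) -0.98 lateral -0.24 grip 19.2
[0.2983 0.2979 0.2977 0.2979 0.2974 0.2982 0.2984 0.2975 0.2976 0.2973]
```

View pics/wrist4.png

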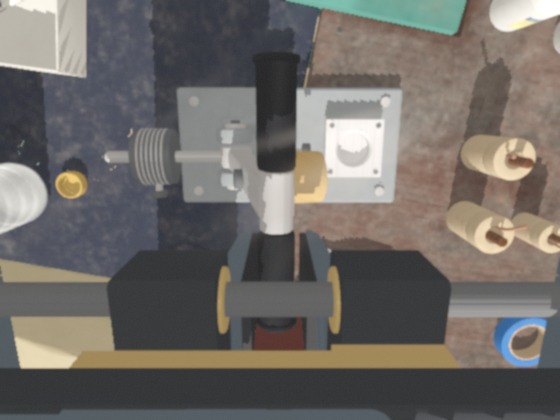

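```bash
cat > chk.py <<'E'
# several readings; prints rearward force, bar position seen by wrist camera is separate
from h import *
S=st();p=S["tool_pos"];F=S["wrist_force"];e=np.array([-.1908,.9816,0]);l=np.array([.9816,.1908,0]);d=p-np.array([.5582,.0309,.2832])
print(f"t {S['time']:.2f} rear {d@e*1e3:.1f} th~{np.arccos(1-d@e/.18):.3f} | Frear {F@e:.2f} Fz {F[2]:.2f} Flat {F@l:.2f} My {(S['ft_torque']@l):.3f} w {S['grip_width']*1e3:.1f}")
E
python3 -m jog '0 0 0 0.3 0 0 21;0 0 0 0.4 0 0 21;0 0 0 0 0 0 21'; python3 chk.py; python3 -m jog '0 0 0 0 -0.1 0 21;0 0 0 0 -0.1 0 21;0 0 0 0 -0.1 0 21'|tail -2;python3 chk.py;python3 -m jog '0 0 0 0 -0.1 0 21;0 0 0 0 -0.1 0 21;0 0 0 0 -0.1 0 21'|tail -2;python3 chk.py
```

```text
time: 9.83
tool_pos: [0.5312, 0.1702, 0.4592]
eef_rot: [2.121, 0.202, -2.123]
wrist_force: [-0.6, 1.3, -0.6]
grip_width: 0.0194
t 9.83 rear 141.9 th~1.358 | Frear 1.43 Fz -0.57 Flat -0.36 My 0.160 w 19.4
wrist_force: [-1.1, 0.2, 0.3]
grip_width: 0.0191
t 10.08 rear 145.0 th~1.375 | Frear 0.40 Fz 0.32 Flat -1.00 My 0.212 w 19.1
wrist_force: [-0.3, 0.1, 1.1]
grip_width: 0.0191
t 10.33 rear 148.0 th~1.392 | Frear 0.12 Fz 1.07 Flat -0.31 My 0.220 w 19.1
```

```bash
for i in 1; do python3 -m jog '0 0 0 0 -0.1 0 21;0 0 0 0 -0.1 0 21;0 0 0 0 -0.05 0 21'>/dev/null;python3 chk.py;done; python3 -m jog '0 0 0 0 -0.1 0 21;0 0 0 0 -0.05 0 21'>/dev/null;python3 chk.py;python3 -m jog '0 0 0 0 -0.1 0 21;0 0 0 0 -0.05 0 21'>/dev/null;python3 chk.py;python3 -m jog '0 0 0 0 -0.1 0 21;0 0 0 0 -0.05 0 21'>/dev/null;python3 chk.py
```

```text
t 10.58 rear 150.5 th~1.406 | Frear 0.70 Fz 0.89 Flat 0.87 My 0.212 w 19.1
t 10.75 rear 152.0 th~1.415 | Frear 1.16 Fz 0.55 Flat -0.73 My 0.177 w 19.0
t 10.92 rear 153.5 th~1.423 | Frear 1.07 Fz 0.51 Flat -0.07 My 0.226 w 19.4
t 11.08 rear 155.0 th~1.432 | Frear 1.02 Fz 0.82 Flat -0.09 My 0.233 w 19.5
```

```bash
cat >> chk.py <<'E'
import sys; sys.exit(0 if S['ft_torque']@l>0.12 else 1)
E
python3 -m jog '0 0 0 0 -0.1 0 21;0 0 0 0 -0.05 0 21'>/dev/null;python3 chk.py && python3 -m jog '0 0 0 0 -0.1 0 21;0 0 0 0 -0.05 0 21'>/dev/null;python3 chk.py && python3 -m jog '0 0 0 0 -0.1 0 21;0 0 0 0 -0.05 0 21'>/dev/null;python3 chk.py && python3 -m jog '0 0 0 0 -0.1 0 21;0 0 0 0 -0.05 0 21'>/dev/null;python3 chk.py && python3 -m jog '0 0 0 0 -0.1 0 21;0 0 0 0 -0.05 0 21'>/dev/null;python3 chk.py && python3 -m jog '0 0 0 0 -0.1 0 21;0 0 0 0 -0.05 0 21'>/dev/null;python3 chk.py
```

```text
t 11.25 rear 156.5 th~1.440 | Frear 1.53 Fz 0.51 Flat 0.74 My 0.195 w 19.3
t 11.42 rear 158.0 th~1.448 | Frear 1.80 Fz 0.42 Flat 0.31 My 0.240 w 19.0
t 11.58 rear 159.5 th~1.457 | Frear 1.66 Fz 0.70 Flat -0.01 My 0.286 w 19.2
t 11.75 rear 161.0 th~1.465 | Frear 0.48 Fz 0.76 Flat -0.42 My 0.278 w 19.5
t 11.92 rear 162.5 th~1.474 | Frear 1.53 Fz 0.54 Flat -0.31 My 0.267 w 19.3
t 12.08 rear 164.0 th~1.482 | Frear 1.25 Fz 0.64 Flat 1.08 My 0.288 w 19.3
```

```bash
python3 chk.py && python3 -m jog '0 0 0 0 -0.1 0 21;0 0 0 0 -0.05 0 21'>/dev/null && python3 chk.py && python3 -m jog '0 0 0 0 -0.1 0 21;0 0 0 0 -0.05 0 21'>/dev/null && python3 chk.py && python3 -m jog '0 0 0 0 -0.1 0 21;0 0 0 0 -0.05 0 21'>/dev/null && python3 chk.py && python3 -m jog '0 0 0 0 -0.1 0 21;0 0 0 0 -0.05 0 21'>/dev/null && python3 chk.py && python3 -m jog '0 0 0 0 -0.1 0 21;0 0 0 0 -0.05 0 21'>/dev/null && python3 chk.py
```

```text
t 12.08 rear 164.0 th~1.482 | Frear 1.25 Fz 0.64 Flat 1.08 My 0.288 w 19.3
t 12.25 rear 165.5 th~1.490 | Frear 1.57 Fz 0.88 Flat 0.38 My 0.253 w 19.2
t 12.42 rear 167.0 th~1.499 | Frear 1.15 Fz 1.80 Flat 0.11 My 0.299 w 19.0
t 12.58 rear 168.5 th~1.507 | Frear 0.72 Fz 0.93 Flat -0.13 My 0.262 w 18.8
t 12.75 rear 170.0 th~1.515 | Frear 2.35 Fz 0.98 Flat -0.85 My 0.309 w 19.3
t 12.92 rear 171.5 th~1.524 | Frear 2.68 Fz 1.39 Flat 0.28 My 0.348 w 19.5
```

```bash
python3 chk.py && python3 -m jog '0 0 0 0 -0.1 0 21;0 0 0 0 -0.05 0 21'>/dev/null && python3 chk.py && python3 -m jog '0 0 0 0 -0.1 0 21;0 0 0 0 -0.05 0 21'>/dev/null && python3 chk.py && python3 -m jog '0 0 0 0 -0.1 0 21;0 0 0 0 -0.05 0 21'>/dev/null && python3 chk.py && python3 -m jog '0 0 0 0 -0.1 0 21;0 0 0 0 -0.05 0 21'>/dev/null && python3 chk.py && python3 -m jog '0 0 0 0 -0.1 0 21;0 0 0 0 -0.05 0 21'>/dev/null && python3 chk.py
```

```text
t 12.92 rear 171.5 th~1.524 | Frear 2.68 Fz 1.39 Flat 0.28 My 0.348 w 19.5
t 13.08 rear 173.0 th~1.532 | Frear 1.69 Fz 0.16 Flat 1.04 My 0.279 w 19.3
t 13.25 rear 174.5 th~1.540 | Frear 1.61 Fz -0.03 Flat 0.21 My 0.339 w 19.2
t 13.42 rear 176.0 th~1.549 | Frear 2.17 Fz 0.13 Flat 0.57 My 0.248 w 19.2
t 13.58 rear 177.5 th~1.557 | Frear 0.85 Fz -1.17 Flat 0.84 My 0.285 w 19.2
t 13.75 rear 179.0 th~1.565 | Frear 1.97 Fz -1.21 Flat 1.19 My 0.315 w 19.4
```

```bash
python3 chk.py && python3 -m jog '0 0 0 0 -0.1 0 21;0 0 0 0 -0.05 0 21'>/dev/null && python3 chk.py && python3 -m jog '0 0 0 0 -0.1 0 21;0 0 0 0 -0.05 0 21'>/dev/null && python3 chk.py && python3 -m jog '0 0 0 0 -0.1 0 21;0 0 0 0 -0.05 0 21'>/dev/null && python3 chk.py && python3 -m jog '0 0 0 0 -0.1 0 21;0 0 0 0 -0.05 0 21'>/dev/null && python3 chk.py && python3 -m jog '0 0 0 0 -0.1 0 21;0 0 0 0 -0.05 0 21'>/dev/null && python3 chk.py
```

```text
t 13.75 rear 179.0 th~1.565 | Frear 1.97 Fz -1.21 Flat 1.19 My 0.315 w 19.4
t 13.92 rear 180.5 th~1.574 | Frear 1.28 Fz -0.33 Flat 0.05 My 0.314 w 19.2
t 14.08 rear 182.0 th~1.582 | Frear 1.56 Fz -0.10 Flat -1.27 My 0.290 w 19.2
t 14.25 rear 183.5 th~1.590 | Frear 1.96 Fz -1.64 Flat -0.03 My 0.301 w 19.4
t 14.42 rear 185.0 th~1.599 | Frear 1.89 Fz -0.92 Flat 0.47 My 0.326 w 19.0
t 14.58 rear 186.5 th~1.607 | Frear 2.62 Fz -1.65 Flat 0.12 My 0.345 w 19.1
```

```bash
python3 chk.py && python3 -m jog '0 0 0 0 -0.1 0 21;0 0 0 0 -0.05 0 21'>/dev/null && python3 chk.py && python3 -m jog '0 0 0 0 -0.1 0 21;0 0 0 0 -0.05 0 21'>/dev/null && python3 chk.py && python3 -m jog '0 0 0 0 -0.1 0 21;0 0 0 0 -0.05 0 21'>/dev/null && python3 chk.py && python3 -m jog '0 0 0 0 -0.1 0 21;0 0 0 0 -0.05 0 21'>/dev/null && python3 chk.py && python3 -m jog '0 0 0 0 -0.1 0 21;0 0 0 0 -0.05 0 21'>/dev/null && python3 chk.py
```

```text
t 14.58 rear 186.5 th~1.607 | Frear 2.62 Fz -1.65 Flat 0.12 My 0.345 w 19.1
t 14.75 rear 188.0 th~1.615 | Frear 1.36 Fz -1.20 Flat -0.39 My 0.350 w 19.1
t 14.92 rear 189.5 th~1.624 | Frear 2.25 Fz -0.82 Flat 0.34 My 0.330 w 19.0
t 15.08 rear 191.0 th~1.632 | Frear 0.67 Fz -2.06 Flat 0.33 My 0.342 w 19.4
t 15.25 rear 192.5 th~1.640 | Frear 2.31 Fz -1.10 Flat 0.62 My 0.290 w 19.1
t 15.42 rear 194.0 th~1.649 | Frear 1.42 Fz -2.08 Flat 0.34 My 0.331 w 18.9
```

```bash
python3 chk.py && python3 -m jog '0 0 0 0 -0.1 0 21;0 0 0 0.02 -0.05 0 21'>/dev/null && python3 chk.py && python3 -m jog '0 0 0 0 -0.1 0 21;0 0 0 0.02 -0.05 0 21'>/dev/null && python3 chk.py && python3 -m jog '0 0 0 0 -0.1 0 21;0 0 0 0.02 -0.05 0 21'>/dev/null && python3 chk.py && python3 -m jog '0 0 0 0 -0.1 0 21;0 0 0 0.02 -0.05 0 21'>/dev/null && python3 chk.py && python3 -m jog '0 0 0 0 -0.1 0 21;0 0 0 0.02 -0.05 0 21'>/dev/null && python3 chk.py
```

```text
t 15.42 rear 194.0 th~1.649 | Frear 1.42 Fz -2.08 Flat 0.34 My 0.331 w 18.9
t 15.58 rear 195.5 th~1.657 | Frear 2.80 Fz 1.99 Flat -0.21 My 0.423 w 19.2
t 15.75 rear 197.0 th~1.666 | Frear 2.61 Fz 0.90 Flat -0.46 My 0.433 w 19.0
t 15.92 rear 198.5 th~1.674 | Frear 2.76 Fz 2.09 Flat -0.58 My 0.457 w 19.3
t 16.08 rear 200.0 th~1.682 | Frear 2.49 Fz 2.05 Flat -0.74 My 0.482 w 19.6
t 16.25 rear 201.5 th~1.691 | Frear 3.03 Fz 2.08 Flat -0.21 My 0.483 w 19.2
```

```bash
python3 chk.py && python3 -m jog '0 0 0 0 -0.1 0 21;0 0 0 0.02 -0.05 0 21'>/dev/null && python3 chk.py && python3 -m jog '0 0 0 0 -0.1 0 21;0 0 0 0.02 -0.05 0 21'>/dev/null && python3 chk.py && python3 -m jog '0 0 0 0 -0.1 0 21;0 0 0 0.02 -0.05 0 21'>/dev/null && python3 chk.py && python3 -m jog '0 0 0 0 -0.1 0 21;0 0 0 0.02 -0.05 0 21'>/dev/null && python3 chk.py && python3 -m jog '0 0 0 0 -0.1 0 21;0 0 0 0.02 -0.05 0 21'>/dev/null && python3 chk.py
```

```text
t 16.25 rear 201.5 th~1.691 | Frear 3.03 Fz 2.08 Flat -0.21 My 0.483 w 19.2
t 16.42 rear 203.0 th~1.699 | Frear 2.34 Fz 0.79 Flat 0.37 My 0.484 w 18.8
t 16.58 rear 204.5 th~1.707 | Frear 2.90 Fz 0.80 Flat -0.59 My 0.526 w 19.1
t 16.75 rear 206.0 th~1.716 | Frear 2.66 Fz 0.22 Flat -0.52 My 0.442 w 19.2
t 16.92 rear 207.5 th~1.724 | Frear 2.74 Fz 1.18 Flat -0.19 My 0.431 w 18.9
t 17.08 rear 209.0 th~1.733 | Frear 2.40 Fz 0.51 Flat -0.69 My 0.497 w 19.0
```

```bash
python3 chk.py && python3 -m jog '0 0 0 0 -0.1 0 21;0 0 0 0.02 -0.05 0 21'>/dev/null && python3 chk.py && python3 -m jog '0 0 0 0 -0.1 0 21;0 0 0 0.02 -0.05 0 21'>/dev/null && python3 chk.py && python3 -m jog '0 0 0 0 -0.1 0 21;0 0 0 0.02 -0.05 0 21'>/dev/null && python3 chk.py && python3 -m jog '0 0 0 0 -0.1 0 21;0 0 0 0.02 -0.05 0 21'>/dev/null && python3 chk.py && python3 -m jog '0 0 0 0 -0.1 0 21;0 0 0 0.02 -0.05 0 21'>/dev/null && python3 chk.py
```

```text
t 17.08 rear 209.0 th~1.733 | Frear 2.40 Fz 0.51 Flat -0.69 My 0.497 w 19.0
t 17.25 rear 210.5 th~1.741 | Frear 3.04 Fz 0.14 Flat -0.44 My 0.435 w 19.0
t 17.42 rear 212.0 th~1.750 | Frear 4.05 Fz 0.01 Flat 0.14 My 0.470 w 19.0
t 17.58 rear 213.5 th~1.758 | Frear 2.27 Fz 1.13 Flat -1.46 My 0.480 w 18.6
t 17.75 rear 215.0 th~1.767 | Frear 2.38 Fz 0.27 Flat -0.71 My 0.510 w 19.2
t 17.92 rear 216.5 th~1.775 | Frear 2.59 Fz 0.66 Flat -0.57 My 0.507 w 18.8
```

```bash
python3 chk.py && python3 -m jog '0 0 0 0 -0.1 0 21;0 0 0 0.02 -0.05 0 21'>/dev/null && python3 chk.py && python3 -m jog '0 0 0 0 -0.1 0 21;0 0 0 0.02 -0.05 0 21'>/dev/null && python3 chk.py && python3 -m jog '0 0 0 0 -0.1 0 21;0 0 0 0.02 -0.05 0 21'>/dev/null && python3 chk.py && python3 -m jog '0 0 0 0 -0.1 0 21;0 0 0 0.02 -0.05 0 21'>/dev/null && python3 chk.py && python3 -m jog '0 0 0 0 -0.1 0 21;0 0 0 0.02 -0.05 0 21'>/dev/null && python3 chk.py
```

```text
t 17.92 rear 216.5 th~1.775 | Frear 2.59 Fz 0.66 Flat -0.57 My 0.507 w 18.8
t 18.08 rear 218.0 th~1.783 | Frear 2.63 Fz 0.42 Flat -0.30 My 0.399 w 19.4
t 18.25 rear 219.4 th~1.792 | Frear 0.72 Fz 0.38 Flat -0.94 My 0.203 w 19.2
t 18.42 rear 220.9 th~1.800 | Frear 0.11 Fz -0.12 Flat 0.01 My -0.011 w 19.0
```

```bash
python3 chk.py && python3 -m jog '0 0 0 0 -0.1 0 21;0 0 0 0.02 -0.05 0 21'>/dev/null && python3 chk.py && python3 -m jog '0 0 0 0 -0.1 0 21;0 0 0 0.02 -0.05 0 21'>/dev/null && python3 chk.py && python3 -m jog '0 0 0 0 -0.1 0 21;0 0 0 0.02 -0.05 0 21'>/dev/null && python3 chk.py && python3 -m jog '0 0 0 0 -0.1 0 21;0 0 0 0.02 -0.05 0 21'>/dev/null && python3 chk.py && python3 -m jog '0 0 0 0 -0.1 0 21;0 0 0 0.02 -0.05 0 21'>/dev/null && python3 chk.py
```

```text
t 18.42 rear 220.9 th~1.800 | Frear 0.11 Fz -0.12 Flat 0.01 My -0.011 w 19.0
```

```bash
python3 -m jog '0 0 0 0 -0.03 0 21;0 0 0 0 0 0 21'>/dev/null; python3 chk.py; python3 -m jog '0 0 0 0 0 0 22;0 0 0 0 0 0 23;0 0 0 0 0 0 24'>/dev/null; python3 chk.py;  python3 - <<'E'
from h import *
from plant import capture
c=capture("wrist");cv2.imwrite("pics/wrist5.png",c["image"])
E
```

```text
t 18.58 rear 221.2 th~1.802 | Frear 0.21 Fz 0.15 Flat 0.15 My -0.010 w 19.1
t 18.83 rear 221.1 th~1.801 | Frear 0.91 Fz -0.26 Flat -0.62 My -0.004 w 21.6
```

View pics/wrist5.png

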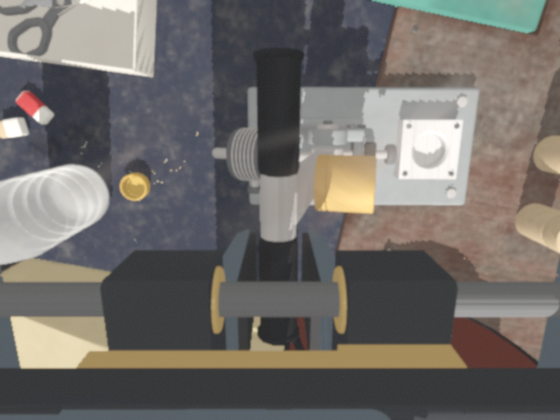

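```bash
python3 -m jog '0 0 0 0 0 0 30;0 0 0 0 0 0 38;0 0 0 0 0 0 45;0 0 0 -0.5 0 0 45;0 0 0 -2 0 0 45'; python3 -m jog '0 0 0 -3 0 0 60;0 0 0 -3 0 0 100;0 0 0 0 0 0 100'
python3 - <<'E'
from h import *
from plant import capture
for n in ["wrist","top","scene"]:
    c=capture(n);cv2.imwrite(f"pics/{n}6.png",c["image"]);pickle.dump(c,open(f"pics/{n}6.pkl","wb"))
to([.5288,-.1366,.25],[.9816,.1908,0]);print(st()["qpos"].round(3))
E
```

```text
time: 19.3
tool_pos: [0.5159, 0.248, 0.4795]
eef_rot: [2.116, 0.201, -2.126]
wrist_force: [-0.1, -0.5, 1.0]
grip_width: 0.0412
time: 19.55
tool_pos: [0.5167, 0.2483, 0.5476]
eef_rot: [2.131, 0.204, -2.114]
wrist_force: [0.1, 0.2, 0.0]
grip_width: 0.0585
t 19.7 grasp [0.5163 0.2481 0.3695] tool axes
 [[ 0.     0.189 -0.982]
 [ 0.    -0.982 -0.189]
 [-1.    -0.    -0.   ]]
shift tool axes now, cm [11.95 38.01  6.03]
sign 1 turn tool [-1.573 -0.    -0.   ]
sign -1 turn tool [ 1.569 -0.     0.   ]
[ 0.344  0.317  1.26  -0.     1.564  1.725]
```

View pics/wrist6.png

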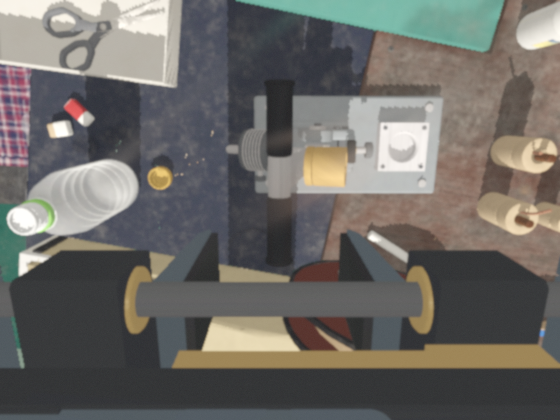

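View pics/scene6.png

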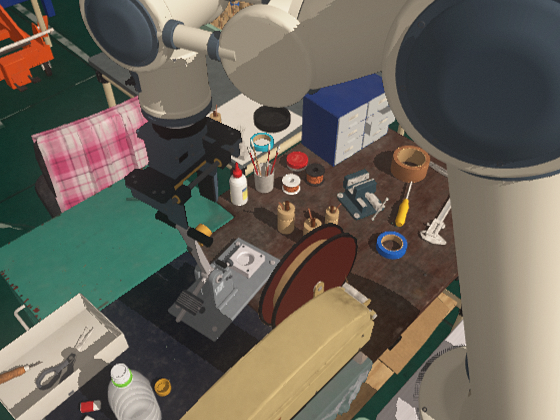

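```bash
python3 -m jog '0 0 0 0 3.8 0.6 100;0 0 0 0 3.8 0.6 100;0 0 0 0 3.8 0.6 100;0 0 0 0 3.8 0.6 100;0 0 0 0 3.8 0.6 100' >/dev/null;python3 -m jog '0 0 0 1 3.8 0.6 100;0 0 0 1 3.8 0.6 100;0 0 0 1 3.8 0.6 100;0 0 0 1 3.8 0.6 100;0 0 0 1 3.8 0.6 100' >/dev/null; python3 -m jog '-0.121 0 0 0 0 0 100;-0.121 0 0 0 0 0 100;-0.121 0 0 0 0 0 100;-0.121 0 0 0 0 0 100;-0.121 0 0 0 0 0 100'>/dev/null; python3 -m jog '-0.121 0 0 0 0 0 100;-0.121 0 0 0 0 0 100;-0.121 0 0 0 0 0 100;-0.121 0 0 0 0 0 100;-0.121 0 0 0 0 0 100'>/dev/null;python3 -m jog '-0.121 0 0 0 0 0 100;-0.121 0 0 0 0 0 100;-0.121 0 0 0 0 0 100;0 0 0 0 0 0 100;0 0 0 0 0 0 100'
python3 - <<'E'
from h import *
from plant import capture
c=capture("wrist");cv2.imwrite(f"pics/wrist7.png",c["image"]);pickle.dump(c,open(f"pics/wrist7.pkl","wb"))
to([.5288,-.1366,.25],[.9816,.1908,0]);print(st()["qpos"].round(3))
c=pickle.load(open("pics/wrist6.pkl","rb"));im=c["image"];w=cloud(c)
m=((im.min(2)>150)&(w[...,2]>.02)&(w[...,2]<.05)).astype(np.uint8);m[:,:370]=0;m[:,440:]=0;m[:100]=0;m[190:]=0
cs,_=cv2.findContours(m,cv2.RETR_EXTERNAL,cv2.CHAIN_APPROX_NONE);k=max(cs,key=cv2.contourArea)[:,0]
X=np.array([ray(c,u,v,.034)[:2]*1000 for u,v in k],np.float32);print("nest block",cv2.minAreaRect(X))
E
```

```text
time: 21.78
tool_pos: [0.529, -0.1363, 0.4906]
eef_rot: [1.069, 1.294, -1.07]
wrist_force: [-0.3, -0.7, -0.3]
grip_width: 0.0909
t 21.83 grasp [ 0.5288 -0.1363  0.3188] tool axes
 [[-0.001  0.983  0.186]
 [ 0.     0.186 -0.983]
 [-1.    -0.001 -0.001]]
shift tool axes now, cm [6.88 0.   0.04]
sign 1 turn tool [-0.005 -0.001  0.001]
sign -1 turn tool [3.137e+00 2.000e-03 1.000e-03]
[-0.362  0.307  1.411  0.     1.425 -0.549]
nest block ((578.6047973632812, 97.68916320800781), (60.60771942138672, 66.27024841308594), 10.881091117858887)
```

View pics/wrist7.png

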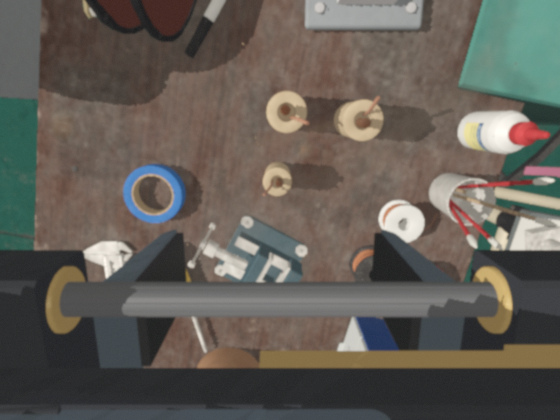

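Run:
```python
from h import *
c=pickle.load(open("pics/wrist7.pkl","rb"));w=cloud(c)
q=w[155:205,255:300].reshape(-1,3)
a=q[(q[:,2]>.049)&(q[:,2]<.060)];b=q[(q[:,2]>.010)&(q[:,2]<.085)]
for n,x in (("top",a),("all",b)): print(n,len(x),cv2.minEnclosingCircle(x[:,:2].astype(np.float32)),x.mean(0),np.percentile(x[:,2],[5,50,95]))
for y0,y1 in ((205,225),(225,245),(245,290)): print("fixture z",np.nanpercentile(w[y0:y1,195:310,2],99),w[y0:y1,195:310,1].min())
t=pickle.load(open("pics/top0.pkl","rb"));W=cloud(t);m=(W[...,2]>.015)&(W[...,1]<-.155)&(W[...,1]>-.26)&(W[...,0]>.42)&(W[...,0]<.62);P=W[m];print("fixture",P.min(0),P.max(0),np.percentile(P[:,2],99))
```

```text
top 525 ((0.5259266495704651, -0.13939765095710754), 0.016257042065262794) [ 0.5260395  -0.13859537  0.05528901] [0.05326041 0.05544861 0.05669088]
all 765 ((0.5249987840652466, -0.14001035690307617), 0.01716690883040428) [ 0.52539453 -0.1378248   0.05130405] [0.01365088 0.05527913 0.07100923]
fixture z 0.012521725526950413 nan
fixture z 0.05392219970864972 nan
fixture z 0.3948576649446617 nan
fixture [ 0.42185454 -0.2599805   0.01508124] [ 0.57709881 -0.20409598  0.07958613] 0.07685574384549214
```

```bash
python3 -m jog '0 0 0 4 -0.17 0.55 100;0 0 0 4 0 0 90;0 0 0 4 0 0 80;0 0 0 4 0 0 70;0 0 0 0 0 0 65'
python3 - <<'E'
from h import *
from plant import capture
c=capture("wrist");cv2.imwrite(f"pics/wrist8.png",c["image"]);pickle.dump(c,open(f"pics/wrist8.pkl","wb"))
to([.5282,-.142,.042]);w=cloud(c)
m=(w[...,2]>.049)&(w[...,2]<.061)&(np.hypot(w[...,0]-.527,w[...,1]+.138)<.03)
a=w[m];print(len(a),cv2.minEnclosingCircle(a[:,:2].astype(np.float32)),a.mean(0))
E
```

```text
time: 22.25
tool_pos: [0.5264, -0.1414, 0.3252]
eef_rot: [1.068, 1.303, -1.074]
wrist_force: [-2.4, 0.6, -1.7]
grip_width: 0.0673
t 22.3 grasp [ 0.5264 -0.1413  0.1568] tool axes
 [[-0.007  0.982  0.188]
 [ 0.003  0.188 -0.982]
 [-1.    -0.006 -0.004]]
shift tool axes now, cm [11.48  0.24  0.15]
1362 ((0.5261997580528259, -0.13910822570323944), 0.01645144261419773) [ 0.52599162 -0.13797291  0.05526666]
```

View pics/wrist8.png

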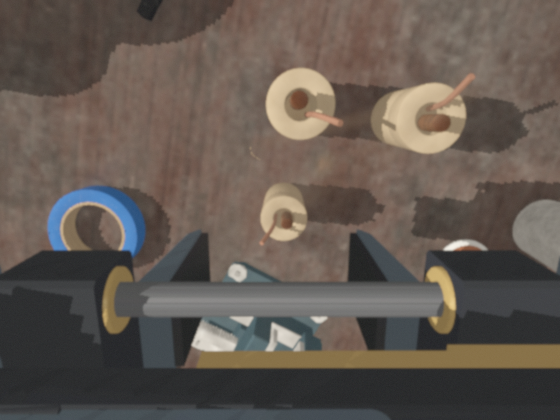

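```bash
python3 -m jog '0 0 0 4 0 0 65;0 0 0 4 0 0 65;0 0 0 2.2 0 0 65;0 0 0 1.45 0 0 65;0 0 0 0 0 0 65'
python3 - <<'E'
from h import *
to([.5276,-.142,.042]);print(st()["grip_width"])
E
```

```text
time: 22.72
tool_pos: [0.529, -0.1423, 0.2147]
eef_rot: [1.068, 1.294, -1.069]
wrist_force: [-1.8, 0.5, 0.2]
grip_width: 0.0591
t 22.72 grasp [ 0.5288 -0.1422  0.0427] tool axes
 [[-0.001  0.982  0.189]
 [ 0.     0.189 -0.982]
 [-1.    -0.001 -0.001]]
shift tool axes now, cm [ 0.07 -0.11 -0.04]
0.059125007838675386
```

```bash
python3 -m jog '0 0 0 0 -0.1 0 55;0 0 0 0 0 0 45;0 0 0 0 0 0 40;0 0 0 0 0 0 36;0 0 0 0 0 0 30';python3 -m jog '0 0 0 0 0 0 15;0 0 0 0 0 0 0;0 0 0 0 0 0 0;0 0 0 0 0 0 0'
```

```text
time: 23.13
tool_pos: [0.5279, -0.1424, 0.2162]
eef_rot: [1.067, 1.292, -1.066]
wrist_force: [-2.5, -0.3, 13.7]
grip_width: 0.032
time: 23.47
tool_pos: [0.5279, -0.1424, 0.2162]
eef_rot: [1.067, 1.292, -1.066]
wrist_force: [-1.6, -0.1, 13.1]
grip_width: 0.0319
```

```bash
python3 -m jog '0 0 0 -0.3 0 0 0;0 0 0 -1.5 0 0 0;0 0 0 -4 0 0 0;0 0 0 -4 0 0 0;0 0 0 -4 0 0 0';python3 -m jog '0 0 0 -2.2 0 0 0;0 0 0 0 0 0 0;0 0 0 0 0 0 0'
python3 - <<'E'
from h import *
from plant import capture
c=capture("wrist");cv2.imwrite(f"pics/wrist9.png",c["image"]);pickle.dump(c,open(f"pics/wrist9.pkl","wb"))
to([.580,.097,.20])
E
```

```text
time: 23.88
tool_pos: [0.5271, -0.1421, 0.3549]
eef_rot: [1.067, 1.295, -1.067]
wrist_force: [0.2, -1.1, -0.3]
grip_width: 0.0316
time: 24.13
tool_pos: [0.5275, -0.1423, 0.3766]
eef_rot: [1.067, 1.291, -1.065]
wrist_force: [0.2, -0.8, -0.8]
grip_width: 0.0316
t 24.18 grasp [ 0.5273 -0.1422  0.2032] tool axes
 [[ 0.     0.982  0.191]
 [-0.     0.191 -0.982]
 [-1.     0.     0.   ]]
shift tool axes now, cm [  0.32   9.73 -22.47]
```

View pics/wrist9.png

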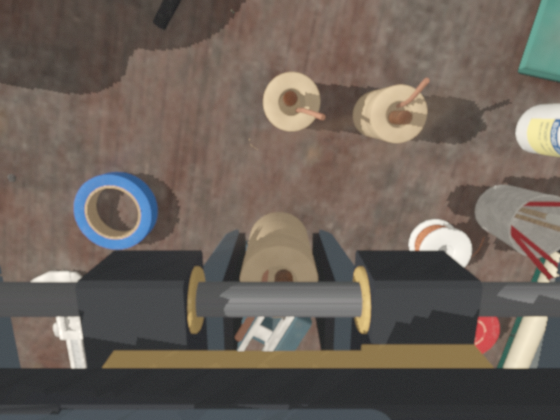

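```bash
cat > corefit.py <<'E'
import sys
from h import *
from scipy.optimize import least_squares
def corefit(c,S):
    w=cloud(c);M=R.from_rotvec(S["eef_rot"]).as_matrix();g=S["tool_pos"]+.172*M[:,0]
    q=(w-g)@M  # tool coords relative to the grasp point
    m=(np.abs(q[...,1])<.0135)&(np.abs(q[...,2]+.004)<.026)&(q[...,0]>-.04)&(q[...,0]<.046)
    P=q[m];print("pts",len(P),"depth range",np.percentile(P[:,0],[1,10,50,90,99]).round(4))
    T=P[(P[:,0]<-.008)&(P[:,0]>-.016)];print("top face x med",np.median(T[:,0]) if len(T) else None,len(T))
    B=P[(P[:,0]>.0)&(P[:,0]<.036)]
    s=least_squares(lambda k:np.hypot(B[:,1]-k[0],B[:,2]-k[1])-.0162,[0,-.004],loss="soft_l1",f_scale=.001)
    print("side pts",len(B),"axis in tool y,z (mm)",s.x*1e3,"rms",np.sqrt(np.mean(s.fun**2))*1e3,"x max",np.percentile(B[:,0],[50,99]))
    return s.x
if __name__=="__main__":
    c=pickle.load(open(sys.argv[1],"rb"));corefit(c,st())
E
python3 corefit.py pics/wrist9.pkl
```

```text
pts 4047 depth range [-0.0348 -0.0134 -0.0102  0.0255  0.0402]
top face x med -0.012475295710374923 1977
side pts 1288 axis in tool y,z (mm) [-0.15482128 -3.17470938] rms 3.2750987283834916 x max [0.01532534 0.03526456]
```

```bash
python3 -m jog '0 0 0 0 2.3 -3.2 0;0 0 0 0 2.3 -3.2 0;0 0 0 0 2.3 -3.2 0;0 0 0 0 2.3 -3.2 0;0 0 0 0 0.3 -3.2 0';python3 -m jog '0 0 0 0 0 0 0;0 0 0 0 0 0 0;0 0 0 0 0 0 0'
python3 - <<'E'
from h import *
from plant import capture
for n in ("wrist","scene"):
    c=capture(n);cv2.imwrite(f"pics/{n}10.png",c["image"]);pickle.dump(c,open(f"pics/{n}10.pkl","wb"))
to([.580,.097,.20])
E
python3 corefit.py pics/wrist10.pkl
```

```text
time: 24.6
tool_pos: [0.5923, 0.0351, 0.3734]
eef_rot: [1.066, 1.295, -1.067]
wrist_force: [0.2, 0.2, -1.3]
grip_width: 0.0317
time: 24.85
tool_pos: [0.59, 0.0327, 0.3738]
eef_rot: [1.065, 1.296, -1.068]
wrist_force: [-0.2, -0.4, -0.6]
grip_width: 0.0316
t 24.95 grasp [0.5899 0.0319 0.2024] tool axes
 [[-0.001  0.982  0.19 ]
 [-0.     0.19  -0.982]
 [-1.    -0.001 -0.   ]]
shift tool axes now, cm [ 0.24  0.26 -6.58]
pts 4000 depth range [-0.0313 -0.0114 -0.0079  0.0277  0.0421]
top face x med -0.010581098830446743 1860
side pts 1349 axis in tool y,z (mm) [-1.04358474 -4.47305492] rms 3.3629478870576457 x max [0.0155121  0.03542486]
```

View pics/wrist10.png

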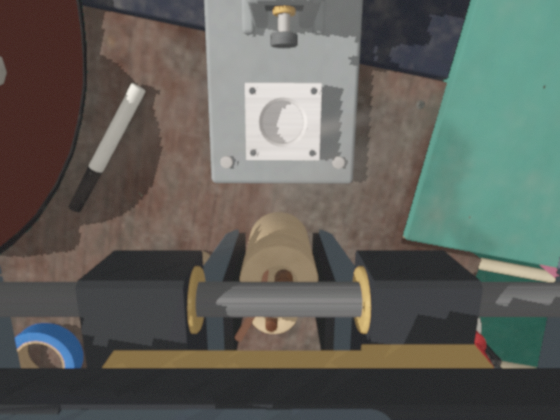

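View pics/scene10.png

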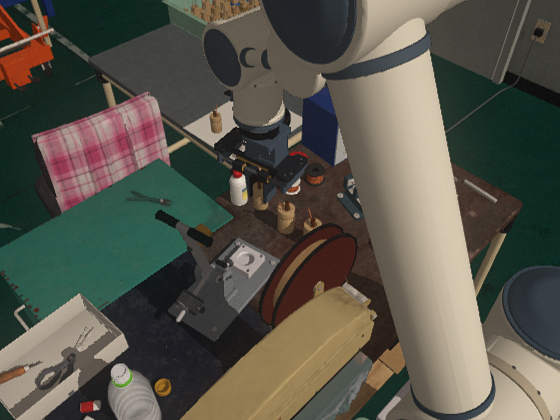

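```bash
cat > nest.py <<'E'
import sys
from h import *
def nest(c):
    im=c["image"];w=cloud(c)
    m=((np.hypot(w[...,0]-.58,w[...,1]-.097)<.055)&(w[...,2]>.012)&(w[...,2]<.045)&(im.min(2)>150)).astype(np.uint8)
    m=cv2.morphologyEx(m,cv2.MORPH_OPEN,np.ones((5,5)))
    k=max(cv2.findContours(m,cv2.RETR_EXTERNAL,cv2.CHAIN_APPROX_NONE)[0],key=cv2.contourArea)[:,0]
    print("px bbox",k.min(0),k.max(0))
    X=np.array([ray(c,u,v,.034)[:2]*1000 for u,v in k],np.float32);print("block",cv2.minAreaRect(X))
    b=(np.hypot(w[...,0]-.58,w[...,1]-.097)<.06)&(w[...,2]>.028)&(w[...,2]<.041);P=w[b];print("depth top pts",len(P),cv2.minAreaRect((P[:,:2]*1000).astype(np.float32)))
    h=(np.hypot(w[...,0]-.58,w[...,1]-.097)<.022)&(w[...,2]<.026);print("hole floor",h.sum(),w[h].mean(0))
nest(pickle.load(open(sys.argv[1],"rb")))
E
python3 nest.py pics/wrist10.pkl
python3 - <<'E'
import cv2
i=cv2.imread("pics/wrist10.png");cv2.imwrite("pics/n10.png",cv2.resize(i[60:190,200:370],None,fx=4,fy=4,interpolation=cv2.INTER_CUBIC))
E
```

```text
px bbox [221  54] [334 180]
block ((572.9727172851562, 97.02796936035156), (90.63079833984375, 102.74224090576172), 6.479671955108643)
depth top pts 4333 ((579.137451171875, 96.05347442626953), (62.26362991333008, 61.68811798095703), 11.021499633789062)
hole floor 1372 [0.57909113 0.09600832 0.02057453]
```

View pics/n10.png

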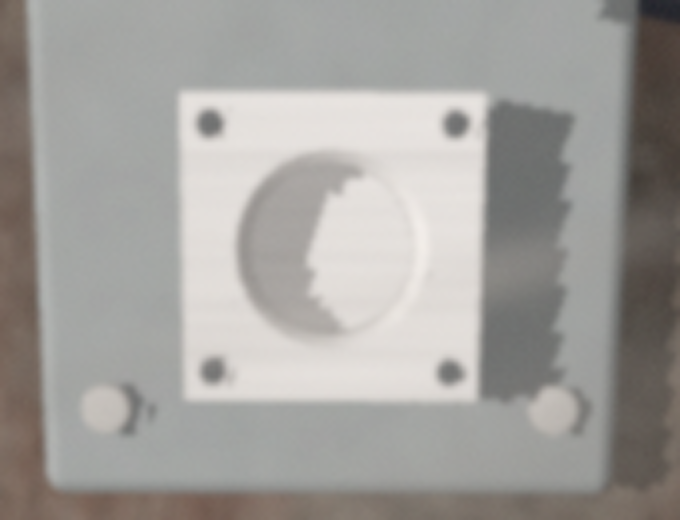

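```bash
python3 -c "
from h import *
to([.5812,.0924,.1])"
```

```text
t 24.95 grasp [0.5899 0.0319 0.2024] tool axes
 [[-0.001  0.982  0.19 ]
 [-0.     0.19  -0.982]
 [-1.    -0.001 -0.   ]]
shift tool axes now, cm [10.24  0.31 -6.11]
```

```bash
python3 -m jog '0 0 0 0 0.3 -3 0;0 0 0 0 0 -3.1 0;0 0 0 3 0 0 0;0 0 0 3 0 0 0;0 0 0 2 0 0 0';python3 -m jog '0 0 0 1.2 0 0 0;0 0 0 0 0 0 0;0 0 0 0 0 0 0'
python3 - <<'E'
from h import *
from plant import capture
for n in ("wrist","scene"):
    c=capture(n);cv2.imwrite(f"pics/{n}11.png",c["image"]);pickle.dump(c,open(f"pics/{n}11.pkl","wb"))
i=c["image"];cv2.imwrite("pics/scene11c.png",cv2.resize(i[180:350,150:330],None,fx=3.5,fy=3.5,interpolation=cv2.INTER_CUBIC))
to([.5812,.0924,.085])
E
python3 corefit.py pics/wrist11.pkl
```

```text
time: 25.37
tool_pos: [0.5809, 0.0926, 0.2929]
eef_rot: [1.066, 1.295, -1.068]
wrist_force: [-0.6, -1.1, -2.4]
grip_width: 0.032
time: 25.62
tool_pos: [0.5816, 0.0924, 0.2828]
eef_rot: [1.067, 1.294, -1.068]
wrist_force: [0.8, -0.2, -0.2]
grip_width: 0.0317
t 25.72 grasp [0.5823 0.0928 0.112 ] tool axes
 [[ 0.001  0.982  0.19 ]
 [ 0.     0.19  -0.982]
 [-1.     0.001  0.   ]]
shift tool axes now, cm [ 2.7  -0.11  0.02]
pts 3918 depth range [-0.0285 -0.0106 -0.0072  0.0282  0.0429]
top face x med -0.009927212507820495 1808
side pts 1343 axis in tool y,z (mm) [-1.83652814 -3.44400948] rms 3.380841213687918 x max [0.01565042 0.03527974]
```

View pics/wrist11.png

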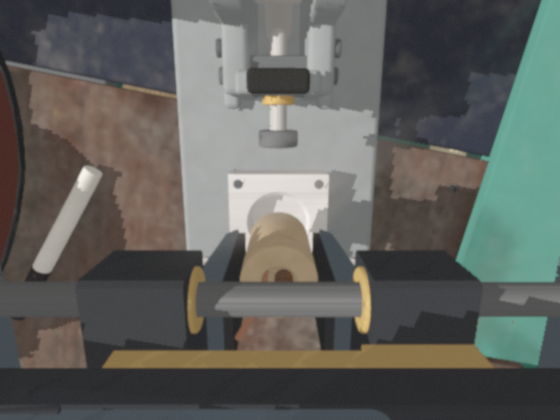

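View pics/scene11c.png

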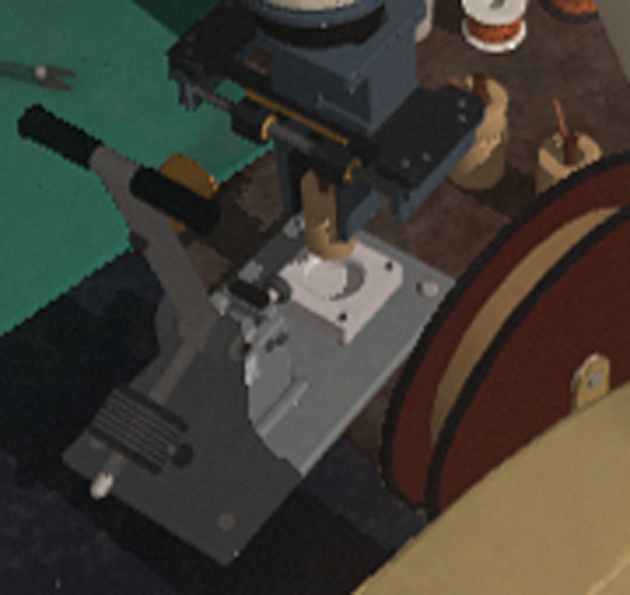

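```bash
python3 -m jog '0 0 0 1.5 -0.08 0 0;0 0 0 1.3 0 0 0;0 0 0 0 0 0 0;0 0 0 0 0 0 0';python3 mon.py >/dev/null; python3 -c "
from h import *
to([.5812,.0924,.0642])";python3 -m jog '0 0 0 0.3 0 0 0;0 0 0 0.2 0 0 0;0 0 0 0 0 0 0'
```

```text
time: 26.05
tool_pos: [0.5809, 0.093, 0.2557]
eef_rot: [1.067, 1.294, -1.067]
wrist_force: [0.8, -1.1, -0.4]
grip_width: 0.0318
t 26.05 grasp [0.581  0.093  0.0837] tool axes
 [[ 0.     0.982  0.191]
 [ 0.     0.191 -0.982]
 [-1.     0.     0.   ]]
shift tool axes now, cm [1.95 0.01 0.07]
time: 26.3
tool_pos: [0.5809, 0.0932, 0.2503]
eef_rot: [1.067, 1.293, -1.066]
wrist_force: [0.4, -0.8, -0.8]
grip_width: 0.0317
```

```bash
python3 -m jog '0 0 0 0.2 0 0.06 0;0 0 0 0.1 0 0 0;0 0 0 0 0 0 0' && python3 -m jog '0 0 0 0.2 0 0 0;0 0 0 0.1 0 0 0;0 0 0 0 0 0 0'
```

```text
time: 26.55
tool_pos: [0.5809, 0.0926, 0.2469]
eef_rot: [1.067, 1.294, -1.067]
wrist_force: [-0.7, -0.1, -0.6]
grip_width: 0.0315
time: 26.8
tool_pos: [0.5808, 0.0926, 0.2437]
eef_rot: [1.066, 1.294, -1.067]
wrist_force: [-0.2, -0.5, -1.2]
grip_width: 0.032
```

```bash
python3 -m jog '0 0 0 0.2 0 0 0;0 0 0 0.1 0 0 0;0 0 0 0 0 0 0' && python3 -m jog '0 0 0 0.2 0 0 0;0 0 0 0 0 0 0' && python3 -m jog '0 0 0 0.1 0 0 0;0 0 0 0 0 0 0'
```

```text
time: 27.05
tool_pos: [0.5808, 0.0926, 0.2407]
eef_rot: [1.066, 1.294, -1.067]
wrist_force: [-0.1, 0.1, -0.7]
grip_width: 0.0316
time: 27.22
tool_pos: [0.5808, 0.0926, 0.2387]
eef_rot: [1.066, 1.294, -1.067]
wrist_force: [0.7, 0.1, -0.7]
grip_width: 0.0318
time: 27.38
tool_pos: [0.5809, 0.0926, 0.2378]
eef_rot: [1.067, 1.294, -1.067]
wrist_force: [0.1, -0.7, -0.5]
grip_width: 0.0319
```

```bash
python3 -m jog '0 0 0 0.05 0 0 0;0 0 0 0 0 0 0' && python3 -m jog '0 0 0 0.05 0 0 0;0 0 0 0 0 0 0' && python3 -m jog '0 0 0 0.05 0 0 0;0 0 0 0 0 0 0'
```

```text
time: 27.55
tool_pos: [0.5809, 0.0926, 0.2374]
eef_rot: [1.067, 1.294, -1.067]
wrist_force: [-0.5, 0.0, -0.4]
grip_width: 0.0319
time: 27.72
tool_pos: [0.5809, 0.0926, 0.2369]
eef_rot: [1.067, 1.294, -1.067]
wrist_force: [-0.6, -0.1, 0.3]
grip_width: 0.032
time: 27.88
tool_pos: [0.5809, 0.0926, 0.2364]
eef_rot: [1.067, 1.294, -1.067]
wrist_force: [-0.9, 1.1, 0.5]
grip_width: 0.0314
```

```bash
python3 -m jog '0 0 0 0.04 0 0 0;0 0 0 0 0 0 0' && python3 -m jog '0 0 0 0.04 0 0 0;0 0 0 0 0 0 0'
```

```text
time: 28.05
tool_pos: [0.5809, 0.0926, 0.2363]
eef_rot: [1.067, 1.294, -1.066]
wrist_force: [-1.3, -0.2, 3.2]
grip_width: 0.0316
time: 28.22
tool_pos: [0.5809, 0.0926, 0.2363]
eef_rot: [1.067, 1.294, -1.066]
wrist_force: [-4.1, -0.2, 11.6]
grip_width: 0.0317
```

```bash
python3 -m jog '0 0 0 -0.05 0 0 0;0 0 0 0 0 0 0' && python3 -m jog '0 0 0 0 0 0 36;0 0 0 0 0 0 38;0 0 0 0 0 0 42;0 0 0 0 0 0 48;0 0 0 0 0 0 55' && python3 -m jog '0 0 0 0 0 0 55;0 0 0 -0.5 0 0 55;0 0 0 -1.5 0 0 55;0 0 0 -3 0 0 60;0 0 0 -4 0 0 60'; python3 -m jog '0 0 0 -4 0 0 60;0 0 0 0 0 4 60;0 0 0 0 0 4 60;0 0 0 0 0 0 60;0 0 0 0 0 0 60'
python3 - <<'E'
from h import *
from plant import capture
for n in ("wrist","scene","top"):
    c=capture(n);cv2.imwrite(f"pics/{n}12.png",c["image"]);pickle.dump(c,open(f"pics/{n}12.pkl","wb"))
    if n=="scene": i=c["image"];cv2.imwrite("pics/scene12c.png",cv2.resize(i[180:350,150:330],None,fx=3.5,fy=3.5,interpolation=cv2.INTER_CUBIC))
    if n=="wrist":
        w=cloud(c);m=(np.hypot(w[...,0]-.579,w[...,1]-.096)<.025)&(w[...,2]>.066)&(w[...,2]<.085);a=w[m];print(cv2.minEnclosingCircle(a[:,:2].astype(np.float32)),np.percentile(a[:,2],[5,50,95]))
E
```

```text
time: 28.38
tool_pos: [0.5809, 0.0926, 0.2363]
eef_rot: [1.067, 1.294, -1.066]
wrist_force: [-0.8, 0.1, 3.9]
grip_width: 0.0317
time: 28.8
tool_pos: [0.5809, 0.0926, 0.2361]
eef_rot: [1.067, 1.294, -1.067]
wrist_force: [0.5, 0.7, -0.5]
grip_width: 0.0475
time: 29.22
tool_pos: [0.5801, 0.0925, 0.3254]
eef_rot: [1.065, 1.297, -1.07]
wrist_force: [0.4, -0.6, 0.4]
grip_width: 0.0549
time: 29.63
tool_pos: [0.5963, 0.0123, 0.3667]
eef_rot: [1.069, 1.292, -1.068]
wrist_force: [0.5, 0.1, -0.3]
grip_width: 0.0546
((0.5792263746261597, 0.0958467647433281), 0.016216211020946503) [0.07414881 0.0754362  0.07667817]
```

View pics/wrist12.png

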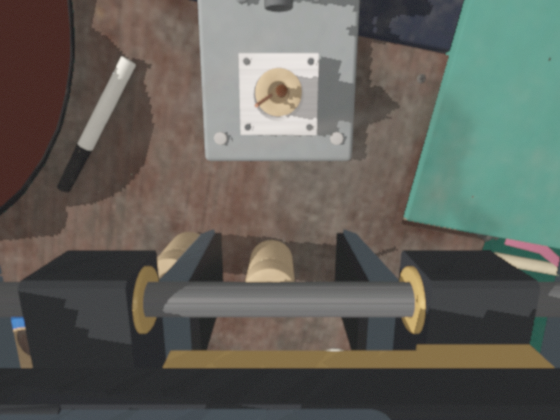

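View pics/scene12c.png

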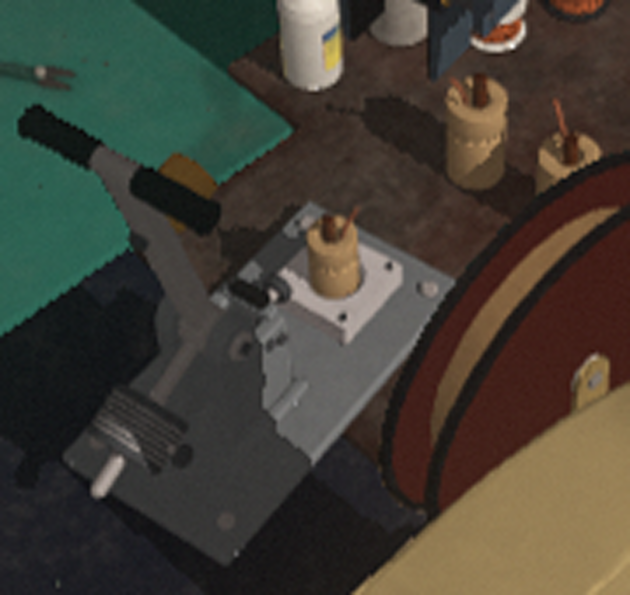

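View pics/top12.png

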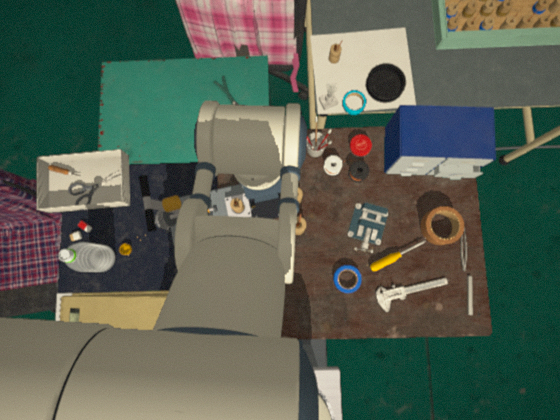

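```bash
python3 -m jog '0 0 0 -3 0 0 60;0 0 0 -3 0 0 60;0 0 0 0 0 0 60;0 0 0 0 0 0 60' && python3 -c "
from plant import state,close_job
s=state();print(s['time'],abs(s['qd']).max());print(close_job())"
```

```text
time: 30.12
tool_pos: [0.5963, 0.0151, 0.4277]
eef_rot: [1.067, 1.292, -1.064]
wrist_force: [-0.4, 0.1, -0.4]
grip_width: 0.0544
30.1167 0.04374596911428265
the job is handed in; nothing more can be done
None
```

The press arm now rests open on its stop, the core stands upright in the nest, and I handed the job in at 30.1 s with the robot clear of everything.

- **Arm:** I gripped the near side of the cross handle and lifted it over the balance point. At about 1.36 rad I loosened the grip to roughly 2.5 mm of play. From there the arm leaned on the rear finger and I eased it back at about 0.05 rad/s. The pull of about 2.7 N fell to zero at about 1.79 rad and stayed at zero for another 0.3 mm of travel, so the arm was on its stop. Only then did I open the gripper fully. Later pictures show the arm still resting open.
- **Core:** I took the smallest of the three look-alike cores, with its top at 55 mm and about 32.5 mm wide. It went into the nest without side contact.
- **Core check:** I felt the floor at the expected height. The last picture puts its top at 75.4 mm (expected 75) and its centre within 0.2 mm of the nest.

**Not ideal:**
- While lifting, the bar slid about 8 mm towards the fingertips. Force along the arm reached about 13 N, and about 22 N for a moment near the top, mostly downwards. I corrected it each time.
- A before-and-during comparison of the pictures partway through the lift showed the press corners shifted by no more than about 1 pixel (1–2 mm). I did not repeat this corner check at the end. The nest measured within 2 mm of where the first pictures put it.
- The last small step into the nest briefly read 11.6 N. I backed off before letting go.
- The wrist and top cameras disagreed by 2–3 mm on positions. I used values between the two and corrected them from where the gripper actually closed.

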